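Lay out exhibits on the photo tray and slide it home

ROBOT

A 6-joint arm with a two-finger parallel gripper is mounted at the origin on the work surface. World frame = base frame: x ahead of the robot, y to its left, z up, the work surface at z = 0. Lengths are in mm, angles in rad, forces in N, time in s.
With the tool pointing down it reaches from about 400 to 825 mm from the base axis. Payload 7 kg.
Tool frame: the origin (TCP) lies midway between the tips of the shut fingers; the grasp point (between the pads) lies r.pinch_z behind it (r.pinch_z is the distance from the TCP to the grasp point, in mm); x points along the fingers, y is the direction in which the jaws open and shut, and the axes are right-handed (so a half turn about x gives the same grasp; the last joint's range is limited). The gripper opens to 85 mm and grips with 20 to 120 N. Pads are 22 mm wide; open, the fingers measure 114 mm over their backs; the gripper's body (76 mm by 85 mm) begins 54 mm behind the grasp point. The pads swing forward as they close: fully open they stand 13 mm farther back than shut.
Start: joints at [-0.864, 0.359, 0.012, 0, -1.224, -0.288], TCP at [274.47, -616.653, 231.302] pointing down, gripper open.
Joint ranges: [-3.07, 3.07], [-1.43, 2.12], [-1.02, 1.25], [-3.03, 1.67], [-3.05, -0], [-3.03, 3.03]. Speed limits (rad/s): [2.39, 2.39, 3.01, 3.14, 3.14, 3.14].

INTERFACE

Orientations are given as a unit quaternion [w, x, y, z].
In Python, from rig import r gives the robot as it stands.
- The arm moves only by the tool servo_tool, never from a script. Its argument "steps" is a list of rows, each an object of numbers: "jaw": the opening, from 0 (shut) to 1 (fully open); "x", "y", "z": the shift along the tool's x, y, z in mm; "rx", "ry", "rz": the turn, a rotation vector about the tool's x, y, z in degrees. A call has 1 to 8 rows; each row shifts and turns the pose as measured when the row begins, along the tool's axes as they then stand; what a row does not reach is not made up. A row lasts 1/12 s, in which the tool goes at most 41.7 mm and 7.16 degrees, less where a joint would pass 70% of its speed; a pose out of reach is approached as far as the arm can. A call is refused whole if a number of a shift passes 41.7 or a number of a turn 7.16, either way. A call with a gripper value outside its range is refused whole. The fingers move at their own pace and stop on an object; the grip force is fixed at half the most. Time passes only in rows, so rows that do not move let the fingers close. It gives the time, the measured TCP pose, the force and the opening at its end, in the units of the state.
- r.get_state(): the state, without advancing time (a new reading comes with each control period).
- r.camera(name): name is "side" or "top"; returns a dict with "img" (420x560x3 uint8, red, green, blue), "intrinsics" (3x3 intrinsics, pixels), "pose" (4x4, takes a point from camera to world coordinates). Camera axes: x right, y down, z forward; pixel columns grow to the right and rows downward; lengths in mm; the calibration is good to about 2 mm. A picture is of the moment at which its call begins. There is no depth.
- r.close_job(): hands the job in, once; it reports no verdict.
The state is a dict: "t": time; "q": joint angles; "dq": joint speeds; "effort": joint torques, N m; "eef_pos": TCP position; "ee_rot": TCP orientation; "wrist_force": force on the tool from outside, world axes, zero at the start; "moment": the same for the moment, N m; "width": finger opening in mm.
Only numpy, scipy, OpenCV 4.12 (cv2) and the standard library are available. Lean on these libraries where they do the work, as an engineer would, in place of code of your own. Each camera call takes 0.05 s, during which the arm holds its last target.

TASK

Lay the two card slide boxes and the two film tins in their neat two-by-two grid on the grey tray, each flat and upright inside its own marked outline (boxes in the rectangles, square to the tray; tins in the circles). One of them lies between the guide rails in the tray's way; the tray must end up pushed fully home, flat and square between the converging rails and against their stop. Leave the mug, the books and the magnifier where they are.

Things in the scene. Friction and masses are not known exactly. Their poses are not given: they have to be found in the camera images.
- box_a: Slide box of brown card with a lid, steel end edges and a small paper patch on top, 110 x 44 x 32 mm, about 140 g. Origin: centre of its underside; x along its 110 mm length, y across its 44 mm width, z out of the lid. Starts flat on the desk, either between the guide rails in the tray's way or out to the robot's right.
- box_b: Slide box, same as box_a. Starts on the sloping rack, lying flat on the slope with its length up the slope and its lower end against the ledge.
- tin_a: Film tin, bare aluminium disc-lidded cylinder, 56 mm diameter, 40 mm high, about 130 g. Origin: centre of its underside, z out of its lid. Starts standing flat on the desk, in the other of the two places of box_a.
- tin_b: Film tin, same as tin_a. Starts on the sloping rack beside box_b, its base on the slope and its rim against the ledge.
- tray: Loose flat grey tray, 230 mm (x) x 175 mm (y), about 450 g, on the desk. Origin: centre of its underside; x is the way it is pushed, z up. Floor 4 mm thick; rim 10 mm high (from the desk) and 4 mm thick on three sides; at the trailing end (-x) a push wall 36 mm high and 5 mm thick, its outer face at x = -115 mm. White outlines on its floor: two rectangles (124 x 60 mm, long side along x) near the push wall, two circles (71 mm diameter) near the leading end.
- boxplace0 (a point): Centre of one rectangle, on the tray's floor: tray frame (-47, 43, 4) mm. Either box may go in either rectangle.
- boxplace1 (a point): Centre of the other rectangle: tray frame (-47, -43, 4) mm.
- tinplace0 (a point): Centre of one circle, on the tray's floor: tray frame (62, 43, 4) mm. Either tin may go in either circle.
- tinplace1 (a point): Centre of the other circle: tray frame (62, -43, 4) mm.
- dock: Aluminium guides fixed to the desk. Origin: on the desk where the tray's origin lies when it is home; x is the push direction (roughly to the robot's left, away from the tray's start), z up. Stop bar 22 mm high, its face at x = 115 mm. Two rails 16 mm high, 10 mm thick: parallel from x = 55 mm to the stop, 181 mm apart inside (the tray has 3 mm play each side), and flaring towards -x to 245 mm apart at x = -15 mm.
- rack: Sloping rack of pale wood fixed to the desk, 210 mm wide (y). Origin: under its centre, on the desk; z up. The sloping board, 150 mm long, rises towards +x at 0.56 rad (32 degrees) from level; centre of its top face at (-2, 0, 60) mm, top edge 105 mm high; a ledge stands 14 mm out of its lower end. Its face and ledge look to the desk's far side, partly towards the guides; sides open.
- mug: Bystander: white mug, 76 mm diameter, 90 mm high, handle at its +y; origin at the centre of its underside.
- books: Bystander: two books lying in a stack, 100 x 150 mm, 50 mm high; origin at the centre of the underside.
- magnifier: Bystander: magnifying glass lying flat, lens ring 80 mm wide about its origin, black handle along +x to 142 mm, 14 mm high.
Mind the look-alikes: they are no part of the job. What is shaped like the tin_a but red is not meant. Leave any orange look-alike of the tin_b alone.

How it is judged (in metres and radians):
At the end, for the whole second after the job is handed in: Boxes flat, each within 12 mm of the centre of its own rectangle and 0.14 rad of the tray's x; tins upright within 12 mm of the centre of their own circles; tray flat, within 7 mm of home along the guides, 6 mm sideways and 0.05 rad of their direction; all at rest (((horizontal distance between box_a and boxplace0 below 0.012 m and z of box_a in the frame of boxplace0 between -0.005 and 0.005 m and angle between each of box_a, box_b's own z axis and vertical below 0.08 rad and angle between the x axis of each of box_a, box_b and the x axis of tray, either way round below 0.14 rad and horizontal distance between box_b and boxplace1 below 0.012 m and z of box_b in the frame of boxplace1 between -0.005 and 0.005 m) or (horizontal distance between box_a and boxplace1 below 0.012 m and z of box_a in the frame of boxplace1 between -0.005 and 0.005 m and angle between each of box_a, box_b's own z axis and vertical below 0.08 rad and angle between the x axis of each of box_a, box_b and the x axis of tray, either way round below 0.14 rad and horizontal distance between box_b and boxplace0 below 0.012 m and z of box_b in the frame of boxplace0 between -0.005 and 0.005 m)) and ((horizontal distance between tin_a and tinplace0 below 0.012 m and z of tin_a in the frame of tinplace0 between -0.005 and 0.005 m and angle between each of tin_a, tin_b's own z axis and vertical below 0.08 rad and horizontal distance between tin_b and tinplace1 below 0.012 m and z of tin_b in the frame of tinplace1 between -0.005 and 0.005 m) or (horizontal distance between tin_a and tinplace1 below 0.012 m and z of tin_a in the frame of tinplace1 between -0.005 and 0.005 m and angle between each of tin_a, tin_b's own z axis and vertical below 0.08 rad and horizontal distance between tin_b and tinplace0 below 0.012 m and z of tin_b in the frame of tinplace0 between -0.005 and 0.005 m)) and x of tray in the frame of dock above -0.007 m and y of tray in the frame of dock between -0.006 and 0.006 m and z of tray in the frame of dock below 0.005 m and angle between the x axis of tray and the x axis of dock, either way round below 0.05 rad and linear speed of each of box_a, box_b, tin_a, tin_b, tray below 0.02 m/s); the robot touches nothing.
It fails at once if the mug pushed more than 30 mm away (distance of mug from where it was at the start of the episode above 0.03 m).
It fails at once if the books pushed more than 30 mm away (distance of books from where it was at the start of the episode above 0.03 m).
It fails at once if the magnifier pushed more than 30 mm away (distance of magnifier from where it was at the start of the episode above 0.03 m).
It also fails if it takes over 72 s, if anything falls off the work surface, if the arm or the gripper's body presses on something with over 40 N, if the wrist force passes 120 N, or if a joint passes its speed limit or range.

## Working session

There is one attempt and no reset: what is moved stays moved. The work goes in short steps, Python scripts to look and compute and a tool call to move; the robot and the scene stay as the last step left them, time stands still between calls to the robot, and variables do not carry over. Pictures are saved under pics/ and viewed, and the job is handed in when it is done.

Besides the shell and the picture viewer there is one more tool, called after ">>>" as name(argument=value, ...), one argument or row to a line, values as JSON. servo_tool: Moves the arm, as the interface text tells. Its arguments: {"type":"object","properties":{"steps":{"type":"array"}},"required":["steps"]}

```bash
mkdir -p pics; ls
python3 - <<'E'
from rig import r
import cv2,json
s=r.get_state();print(s,r.pinch_z)
for n in("top","side"):
    c=r.camera(n);cv2.imwrite(f"pics/{n}0.png",c["img"][:,:,::-1]);print(n,c["intrinsics"],c["pose"])
E
```

```text
pics
{'t': 0.0, 'q': array([-8.63832520e-01,  3.59366162e-01,  1.10705130e-02, -3.48817798e-04,
       -1.22408700e+00, -2.88089717e-01]), 'dq': array([ 2.46983464e-03, -4.11327362e-04, -1.64919854e-04,  8.42865571e-04,
       -1.51391498e-05, -1.73350940e-03]), 'effort': array([-7.91896564e-04, -5.83321202e+01,  2.93402231e+01,  6.93633467e+00,
       -6.04780114e-03, -1.90093863e-05]), 'eef_pos': array([ 274.32313888, -616.22522569,  230.38238838]), 'ee_rot': array([ 0.6914979 , -0.14642474,  0.69182944,  0.14752113]), 'wrist_force': array([-0.59844612, -0.85930208,  0.08516021]), 'moment': array([ 0.04558019, -0.00415758, -0.03485822]), 'width': 85.67118041073061} 18.700000000000003
top [[382.69534292   0.         281.77255676]
 [  0.         382.69534292 214.025206  ]
 [  0.           0.           1.        ]] [[-1.77567808e-02 -9.94887277e-01  9.94183188e-02  4.54821490e+02]
 [-9.99807804e-01  1.84945676e-02  6.50425376e-03  3.30378003e+01]
 [-8.30969813e-03 -9.92837165e-02 -9.95024468e-01  1.21883542e+03]
 [ 0.00000000e+00  0.00000000e+00  0.00000000e+00  1.00000000e+00]]
side [[478.62599078   0.         281.63942603]
 [  0.         478.62599078 207.59892161]
 [  0.           0.           1.        ]] [[-7.52188557e-01 -4.43554511e-01  4.87310753e-01 -4.29258040e+01]
 [-6.58922807e-01  5.12755514e-01 -5.50365803e-01  7.16975585e+02]
 [-5.75404148e-03 -7.35079029e-01 -6.77957014e-01  9.25129234e+02]
 [ 0.00000000e+00  0.00000000e+00  0.00000000e+00  1.00000000e+00]]
```

View pics/top0.png

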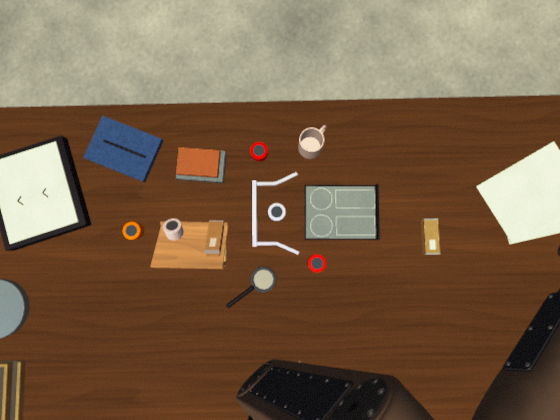

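View pics/side0.png

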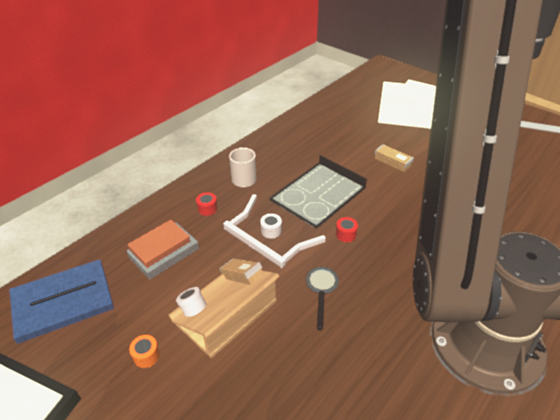

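The top view shows tin_a between the rails (277,212), box_a at the right (431,236), and the rack with tin_b (173,229) and box_b (215,237). The tray is at (341,212). I'll enlarge to measure.

Run:
```python
import cv2
a=cv2.imread("pics/top0.png")
cv2.imwrite("pics/t1.png",cv2.resize(a[160:280,140:300],None,fx=5,fy=5,interpolation=cv2.INTER_CUBIC))
cv2.imwrite("pics/t2.png",cv2.resize(a[160:280,290:450],None,fx=5,fy=5,interpolation=cv2.INTER_CUBIC))
b=cv2.imread("pics/side0.png")
cv2.imwrite("pics/s1.png",cv2.resize(b[180:360,160:340],None,fx=3.3,fy=3.3,interpolation=cv2.INTER_CUBIC))
```

```text
(no output)
```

View pics/t1.png

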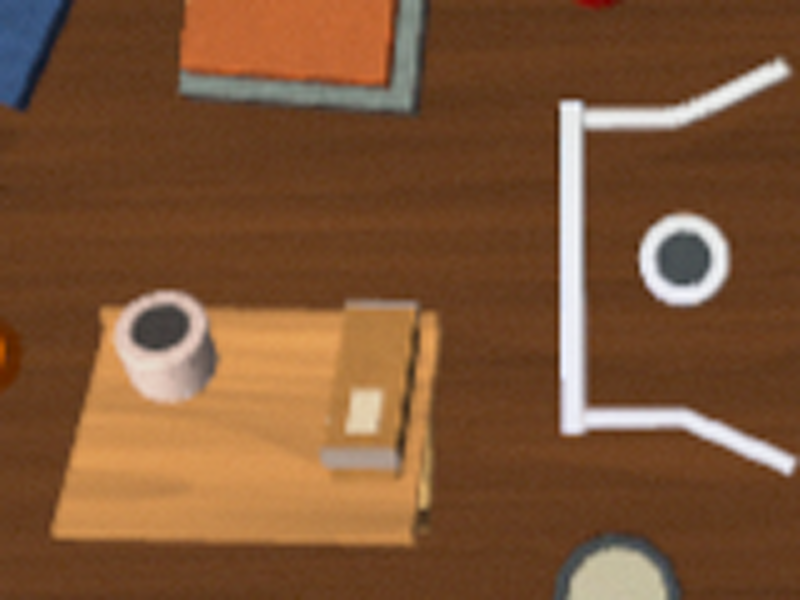

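View pics/t2.png

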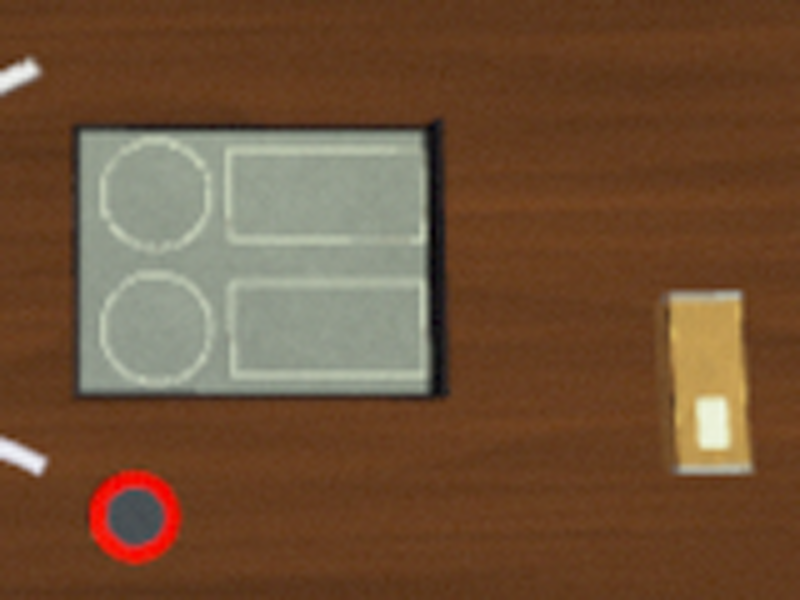

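View pics/s1.png

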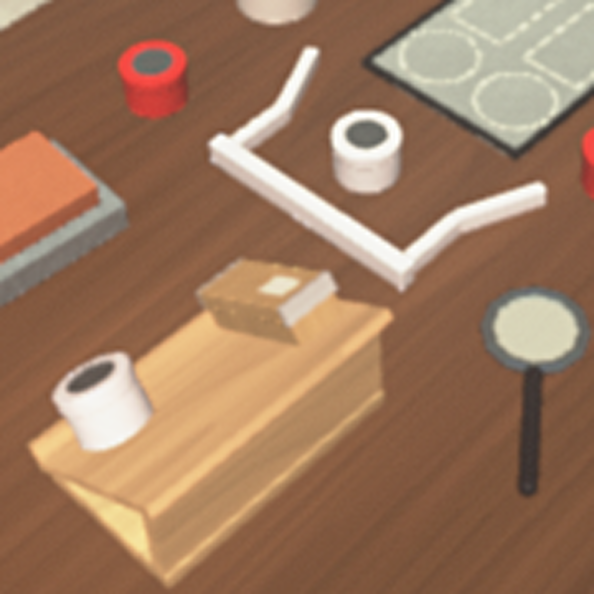

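```bash
cat > h.py <<'E'
import numpy as np
TOP=(np.array([[382.69534292,0,281.77255676],[0,382.69534292,214.025206],[0,0,1]]),np.array([[-1.77567808e-02,-9.94887277e-01,9.94183188e-02,454.82149],[-9.99807804e-01,1.84945676e-02,6.50425376e-03,33.0378003],[-8.30969813e-03,-9.92837165e-02,-9.95024468e-01,1218.83542]]))
SIDE=(np.array([[478.62599078,0,281.63942603],[0,478.62599078,207.59892161],[0,0,1]]),np.array([[-7.52188557e-01,-4.43554511e-01,4.87310753e-01,-42.925804],[-6.58922807e-01,5.12755514e-01,-5.50365803e-01,716.975585],[-5.75404148e-03,-7.35079029e-01,-6.77957014e-01,925.129234]]))
def ray(cam,u,v):
    K,P=cam; d=P[:,:3]@np.linalg.solve(K,[u,v,1.]); return P[:,3],d
def onz(cam,u,v,z):
    o,d=ray(cam,u,v); return o+d*(z-o[2])/d[2]
def proj(cam,p):
    K,P=cam; q=K@(P[:,:3].T@(np.asarray(p,float)-P[:,3])); return q[:2]/q[2]
def tri(a,b):
    (o1,d1),(o2,d2)=a,b
    t=np.linalg.lstsq(np.c_[d1,-d2],o2-o1,rcond=None)[0]
    p,q=o1+d1*t[0],o2+d2*t[1]; return (p+q)/2,np.linalg.norm(p-q)
def crop(p,ox,oy,s): return (p[0]+.5)/s-.5+ox,(p[1]+.5)/s-.5+oy
E
python3 - <<'E'
from h import *
import numpy as np
np.set_printoptions(precision=1,suppress=True)
T1=lambda p,z:onz(TOP,*crop(p,140,160,5),z)
T2=lambda p,z:onz(TOP,*crop(p,290,160,5),z)
S1=lambda p,z:onz(SIDE,*crop(p,160,180,3.3),z)
print("tray LT,LB",T2((76,126),10),T2((78,397),10),"RT RB",T2((440,120),36),T2((447,397),36))
print("circ",T2((156,194),4),T2((157,328),4))
for q in ([(228,148),(425,148),(427,241),(230,240)],[(231,280),(427,280),(427,376),(234,376)]):
    c=[T2(p,4) for p in q];print("rect",np.mean(c,0),c)
c=[T2(p,32) for p in [(668,295),(742,293),(752,470),(677,472)]];print("boxa",np.mean(c,0),np.array(c))
print("tina",T1((684,259),40),"side",S1((367,133),40))
print("stop",T1((584,103),22),T1((586,432),22),"railin",T1((585,130),16),T1((672,128),16),T1((587,409),16),T1((685,409),16), "flare",T1((788,73),16),T1((796,474),16))
print("rack top",T1((52,536),105),T1((413,545),105),T1((102,308),30),T1((438,312),30))
c1=T1((160,327),0)
print("tinb top",tri(ray(TOP,*crop((161,328),140,160,5)),ray(SIDE,*crop((91,378),160,180,3.3))))
# box_b lid corners: lower end left/right, upper end
for n,a,b in [("low -y? right",(417,303),(240,260)),("low left",(347,303),(198,293)),("up right",(402,450),(333,273)),("up left",(329,450),(278,314))]:
    print(n,tri(ray(TOP,*crop(a,140,160,5)),ray(SIDE,*crop(b,160,180,3.3))))
E
```

```text
tray LT,LB [668.1 -34.3  10. ] [495.1 -31.5  10. ] RT RB [ 663.  -260.3   36. ] [ 490.2 -257.2   36. ]
circ [624.1 -84.8   4. ] [538.2 -83.    4. ]
rect [ 622.  -194.4    4. ] [array([ 653. , -131.8,    4. ]), array([ 650.6, -257.9,    4. ]), array([ 590.6, -256.6,    4. ]), array([ 593.6, -131.2,    4. ])]
rect [ 536.3 -192.6    4. ] [array([ 568., -131.,    4.]), array([ 565.7, -255.6,    4. ]), array([ 504.6, -253. ,    4. ]), array([ 506.8, -131. ,    4. ])]
boxa [ 496.5 -420.6   32. ] [[ 551.  -397.8   32. ]
 [ 551.4 -443.6   32. ]
 [ 442.1 -443.4   32. ]
 [ 441.7 -397.4   32. ]]
tina [581.1  57.2  40. ] side [583.1  53.5  40. ]
stop [683.7 119.4  22. ] [475.7 120.5  22. ] railin [667.4 119.4  16. ] [667.7  64.   16. ] [490.1 120.2  16. ] [489.   58.7  16. ] flare [701.8 -10.6  16. ] [447.2 -10.   16. ]
rack top [419.8 424.3 105. ] [411.  215.1 105. ] [558.2 421.6  30. ] [551.8 211.5  30. ]
tinb top (array([541.8, 372. ,  72.5]), np.float64(0.14647492783016847))
low -y? right (array([556. , 221.4,  50.7]), np.float64(0.42204623257708185))
low left (array([556.3, 263.8,  51.5]), np.float64(0.6513406613154279))
up right (array([464.2, 220.1, 105.3]), np.float64(3.8908835406737334))
up left (array([467.6, 265.7, 100.3]), np.float64(2.792890920250552))
```

```bash
cat > plan.py <<'E'
import numpy as np,sys
from scipy.spatial.transform import Rotation as Ro
def cur(r):
    s=r.get_state();q=s["ee_rot"];return s["eef_pos"],Ro.from_quat([q[1],q[2],q[3],q[0]]),s
def tool(jaw,tilt=0):  # jaw: angle of tool y in world xy (deg); tilt deg: leans tool x towards -worldx
    y=np.array([np.cos(np.radians(jaw)),np.sin(np.radians(jaw)),0])
    x=np.array([0,0,-1.]);R=Ro.from_matrix(np.c_[x,y,np.cross(x,y)])
    return Ro.from_rotvec([0,np.radians(tilt),0])*R
def rows(p0,R0,wps,vmax=40,wmax=7):
    """wps: list of (pos,R). prints rows in tool axes"""
    for p,R in wps:
        p=np.asarray(p,float);d=p-p0;w=(R0.inv()*R).as_rotvec(degrees=True)
        n=max(1,int(np.ceil(max(np.linalg.norm(d)/vmax,np.linalg.norm(w)/wmax)-.02)))
        print("to",p.round(1),"n",n,"dist",round(np.linalg.norm(d),1),"ang",w.round(1))
        st=Ro.from_rotvec(w/n,degrees=True);Rk=R0;last=None
        for k in range(n):
            t=Rk.inv().apply(d/n);Rk=Rk*st
            print("  ",t.round(1),(w/n).round(1))
        p0,R0=p,R
E
python3 - <<'E'
from rig import r
from plan import *
p,R,s=cur(r);print(R.as_matrix().round(3))
t=tool(-90);
for j in(90,-90):
    print(j);rows(p,R,[((496.5,-420.6,120),tool(j)),((496.5,-420.6,5),tool(j))])
E
```

```text
[[-0.001 -0.407  0.914]
 [ 0.001  0.914  0.407]
 [-1.     0.001 -0.   ]]
90
to [ 496.5 -420.6  120. ] n 8 dist 316.0 ang [24.  -0.  -0.1]
   [13.8 11.  35.3] [ 3. -0. -0.]
   [13.8 12.9 34.7] [ 3. -0. -0.]
   [13.8 14.7 34. ] [ 3. -0. -0.]
   [13.8 16.4 33.2] [ 3. -0. -0.]
   [13.8 18.1 32.3] [ 3. -0. -0.]
   [13.8 19.8 31.3] [ 3. -0. -0.]
   [13.8 21.4 30.2] [ 3. -0. -0.]
   [13.8 23.  29. ] [ 3. -0. -0.]
to [ 496.5 -420.6    5. ] n 3 dist 115.0 ang [0. 0. 0.]
   [38.3  0.   0. ] [0. 0. 0.]
   [38.3  0.   0. ] [0. 0. 0.]
   [38.3  0.   0. ] [0. 0. 0.]
-90
to [ 496.5 -420.6  120. ] n 23 dist 316.0 ang [-1.56e+02  1.00e-01 -0.00e+00]
   [ 4.8  3.8 12.3] [-6.8  0.  -0. ]
   [ 4.8  2.4 12.7] [-6.8  0.  -0. ]
   [ 4.8  0.8 12.8] [-6.8  0.  -0. ]
   [ 4.8 -0.7 12.9] [-6.8  0.  -0. ]
   [ 4.8 -2.2 12.7] [-6.8  0.  -0. ]
   [ 4.8 -3.7 12.3] [-6.8  0.  -0. ]
   [ 4.8 -5.1 11.8] [-6.8  0.  -0. ]
   [ 4.8 -6.5 11.1] [-6.8  0.  -0. ]
   [ 4.8 -7.7 10.3] [-6.8  0.  -0. ]
   [ 4.8 -8.9  9.3] [-6.8  0.  -0. ]
   [ 4.8 -9.9  8.2] [-6.8  0.  -0. ]
   [  4.8 -10.8   7. ] [-6.8  0.  -0. ]
   [  4.8 -11.6   5.6] [-6.8  0.  -0. ]
   [  4.8 -12.2   4.2] [-6.8  0.  -0. ]
   [  4.8 -12.6   2.8] [-6.8  0.  -0. ]
   [  4.8 -12.8   1.3] [-6.8  0.  -0. ]
   [  4.8 -12.9  -0.3] [-6.8  0.  -0. ]
   [  4.8 -12.8  -1.8] [-6.8  0.  -0. ]
   [  4.8 -12.5  -3.3] [-6.8  0.  -0. ]
   [  4.8 -12.   -4.7] [-6.8  0.  -0. ]
   [  4.8 -11.3  -6.1] [-6.8  0.  -0. ]
   [  4.8 -10.5  -7.4] [-6.8  0.  -0. ]
   [ 4.8 -9.6 -8.6] [-6.8  0.  -0. ]
to [ 496.5 -420.6    5. ] n 3 dist 115.0 ang [0. 0. 0.]
   [38.3  0.  -0. ] [0. 0. 0.]
   [38.3  0.  -0. ] [0. 0. 0.]
   [38.3  0.  -0. ] [0. 0. 0.]
```

>>> servo_tool(
  steps=[
    {"jaw": 1, "x": 14, "y": 11, "z": 35, "rx": 3},
    {"jaw": 1, "x": 14, "y": 13, "z": 35, "rx": 3},
    {"jaw": 1, "x": 14, "y": 15, "z": 34, "rx": 3},
    {"jaw": 1, "x": 14, "y": 16, "z": 33, "rx": 3},
    {"jaw": 1, "x": 14, "y": 18, "z": 32, "rx": 3},
    {"jaw": 1, "x": 14, "y": 20, "z": 31, "rx": 3},
    {"jaw": 1, "x": 14, "y": 21, "z": 30, "rx": 3},
    {"jaw": 1, "x": 14, "y": 23, "z": 29, "rx": 3},
  ],
)

```text
invalid input at $.steps[0]: expected keys jaw, x, y, z, rx, ry, rz
```

Run:
```python
from rig import r
from plan import *
p,R,s=cur(r);print(s["t"],p)
rows(p,R,[((496.5,-420.6,60),tool(90)),((496.5,-420.6,5),tool(90))])
import cv2
c=r.camera("top");cv2.imwrite("pics/a1.png",cv2.resize(c["img"][150:350,350:560,::-1],None,fx=3,fy=3,interpolation=cv2.INTER_CUBIC))
```

```text
0.1 [ 274.30208575 -616.29082995  230.45388438]
to [ 496.5 -420.6   60. ] n 9 dist 341.6 ang [24.  -0.  -0.1]
   [18.9  9.8 31.4] [ 2.7 -0.  -0. ]
   [18.9 11.3 30.9] [ 2.7 -0.  -0. ]
   [18.9 12.7 30.4] [ 2.7 -0.  -0. ]
   [18.9 14.1 29.7] [ 2.7 -0.  -0. ]
   [18.9 15.5 29. ] [ 2.7 -0.  -0. ]
   [18.9 16.8 28.3] [ 2.7 -0.  -0. ]
   [18.9 18.1 27.5] [ 2.7 -0.  -0. ]
   [18.9 19.3 26.6] [ 2.7 -0.  -0. ]
   [18.9 20.6 25.7] [ 2.7 -0.  -0. ]
to [ 496.5 -420.6    5. ] n 2 dist 55.0 ang [0. 0. 0.]
   [27.5  0.   0. ] [0. 0. 0.]
   [27.5  0.   0. ] [0. 0. 0.]
```

View pics/a1.png

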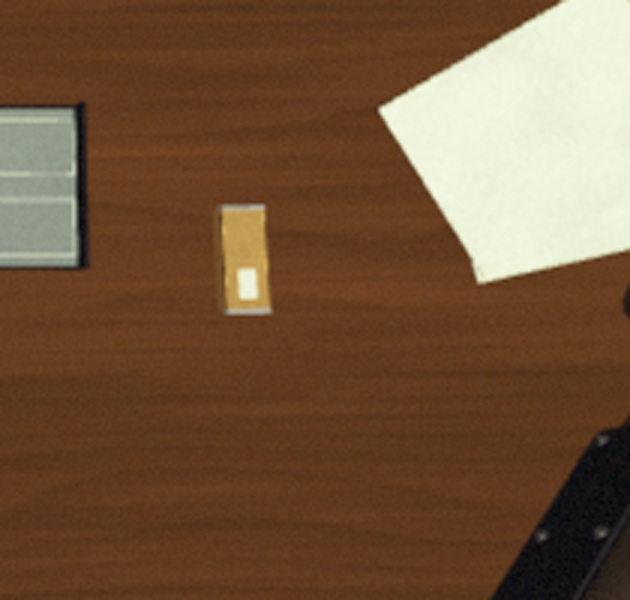

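The move was refused because all the keys are needed; the picture still shows box_a untouched at crop (245,260). I'll repeat the move with every key.

>>> servo_tool(
  steps=[
    {"jaw": 1, "x": 14, "y": 11, "z": 35, "rx": 3, "ry": 0, "rz": 0},
    {"jaw": 1, "x": 14, "y": 13, "z": 35, "rx": 3, "ry": 0, "rz": 0},
    {"jaw": 1, "x": 14, "y": 15, "z": 34, "rx": 3, "ry": 0, "rz": 0},
    {"jaw": 1, "x": 14, "y": 16, "z": 33, "rx": 3, "ry": 0, "rz": 0},
    {"jaw": 1, "x": 14, "y": 18, "z": 32, "rx": 3, "ry": 0, "rz": 0},
    {"jaw": 1, "x": 14, "y": 20, "z": 31, "rx": 3, "ry": 0, "rz": 0},
    {"jaw": 1, "x": 14, "y": 21, "z": 30, "rx": 3, "ry": 0, "rz": 0},
    {"jaw": 1, "x": 14, "y": 23, "z": 29, "rx": 3, "ry": 0, "rz": 0},
  ],
)

```text
t: 0.82
eef_pos: [499.9, -421.6, 115.7]
ee_rot: [0.707, 0.01, 0.707, -0.012]
wrist_force: [0.5, -1.0, 0.8]
width: 85.5
```

```bash
cat > go.py <<'E'
import sys
from rig import r
from plan import *
# args: groups x,y,z,jaw,tilt
p,R,s=cur(r);print("t",round(s["t"],2),p.round(1),"w",round(s["width"],1),"F",s["wrist_force"].round(1))
w=[]
for a in sys.argv[1:]:
    v=list(map(float,a.split(",")));w.append((v[:3],tool(v[3],v[4] if len(v)>4 else 0)))
rows(p,R,w)
E
python3 go.py 496.5,-420.6,60,90 496.5,-420.6,5,90
```

```text
t 0.82 [ 499.9 -421.6  115.7] w 85.5 F [ 0.5 -1.   0.8]
to [ 496.5 -420.6   60. ] n 2 dist 55.8 ang [-1.7  0.   0.2]
   [27.9  0.5 -1.8] [-0.9  0.   0.1]
   [27.9  0.5 -1.7] [-0.9  0.   0.1]
to [ 496.5 -420.6    5. ] n 2 dist 55.0 ang [0. 0. 0.]
   [27.5  0.   0. ] [0. 0. 0.]
   [27.5  0.   0. ] [0. 0. 0.]
```

>>> servo_tool(
  steps=[
    {"jaw": 1, "x": 28, "y": 0.5, "z": -2, "rx": -1, "ry": 0, "rz": 0},
    {"jaw": 1, "x": 28, "y": 0.5, "z": -2, "rx": -1, "ry": 0, "rz": 0},
    {"jaw": 1, "x": 25, "y": 0, "z": 0, "rx": 0, "ry": 0, "rz": 0},
    {"jaw": 1, "x": 20, "y": 0, "z": 0, "rx": 0, "ry": 0, "rz": 0},
    {"jaw": 1, "x": 8, "y": 0, "z": 0, "rx": 0, "ry": 0, "rz": 0},
  ],
)

```text
t: 1.23
eef_pos: [503.7, -413.4, 0.8]
ee_rot: [0.708, -0.006, 0.706, 0.004]
wrist_force: [-0.5, -0.3, -0.4]
width: 85.7
```

```bash
python3 go.py 496.5,-420.6,5,90
```

```text
t 1.23 [ 503.7 -413.4    0.8] w 85.7 F [-0.5 -0.3 -0.4]
to [ 496.5 -420.6    5. ] n 1 dist 11.0 ang [0.8 0.1 0.2]
   [-4.2 -7.2 -7.3] [0.8 0.1 0.2]
```

>>> servo_tool(
  steps=[
    {"jaw": 1, "x": -4, "y": -7, "z": -7, "rx": 0.8, "ry": 0, "rz": 0},
    {"jaw": 1, "x": 0, "y": 0, "z": 0, "rx": 0, "ry": 0, "rz": 0},
  ],
)

```text
t: 1.4
eef_pos: [494.9, -419.8, 2.1]
ee_rot: [0.706, 0.0, 0.708, -0.001]
wrist_force: [-0.5, -0.1, 1.0]
width: 85.2
```

```bash
python3 go.py 496.5,-420.6,5,90
```

```text
t 1.4 [ 494.9 -419.8    2.1] w 85.2 F [-0.5 -0.1  1. ]
to [ 496.5 -420.6    5. ] n 1 dist 3.4 ang [-0.  -0.2  0. ]
   [-2.9 -0.8  1.6] [-0.  -0.2  0. ]
```

>>> servo_tool(
  steps=[
    {"jaw": 0.3, "x": -2, "y": -1, "z": 1, "rx": 0, "ry": 0, "rz": 0},
    {"jaw": 0.1, "x": 0, "y": 0, "z": 0, "rx": 0, "ry": 0, "rz": 0},
    {"jaw": 0.1, "x": 0, "y": 0, "z": 0, "rx": 0, "ry": 0, "rz": 0},
    {"jaw": 0.1, "x": 0, "y": 0, "z": 0, "rx": 0, "ry": 0, "rz": 0},
    {"jaw": 0.1, "x": 0, "y": 0, "z": 0, "rx": 0, "ry": 0, "rz": 0},
    {"jaw": 0.1, "x": 0, "y": 0, "z": 0, "rx": 0, "ry": 0, "rz": 0},
  ],
)

```text
t: 1.9
eef_pos: [498.1, -423.7, 10.6]
ee_rot: [0.709, -0.001, 0.706, -0.003]
wrist_force: [-0.8, -0.9, -1.6]
width: 43.1
```

```bash
python3 go.py
python3 - <<'E'
from rig import r
import cv2
c=r.camera("top");cv2.imwrite("pics/a2.png",cv2.resize(c["img"][180:310,380:500,::-1],None,fx=4,fy=4,interpolation=cv2.INTER_CUBIC))
E
```

```text
t 1.9 [ 498.1 -423.7   10.6] w 43.1 F [-0.8 -0.9 -1.6]
```

View pics/a2.png

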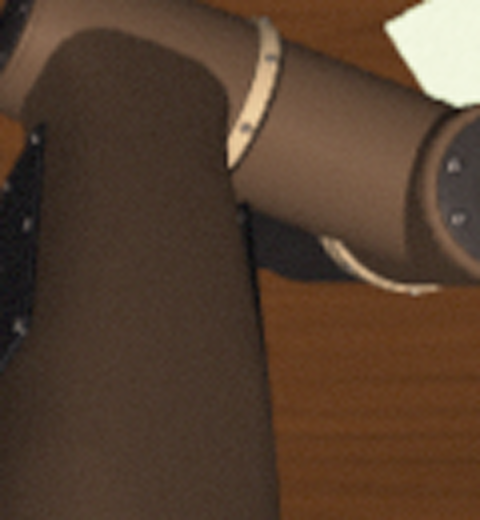

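The camera's view of the grasp is blocked by the arm, but the width reads 43 mm, so the box is held. I'll lift it and check from the side.

>>> servo_tool(
  steps=[
    {"jaw": 0.1, "x": -20, "y": 0, "z": 0, "rx": 0, "ry": 0, "rz": 0},
    {"jaw": 0.1, "x": -40, "y": 0, "z": 0, "rx": 0, "ry": 0, "rz": 0},
    {"jaw": 0.1, "x": -40, "y": 0, "z": 0, "rx": 0, "ry": 0, "rz": 0},
    {"jaw": 0.1, "x": -20, "y": 0, "z": 0, "rx": 0, "ry": 0, "rz": 0},
  ],
)

```text
t: 2.28
eef_pos: [493.1, -420.6, 126.8]
ee_rot: [0.704, 0.002, 0.71, -0.0]
wrist_force: [0.4, -1.1, -1.1]
width: 43.1
```

```bash
python3 go.py 536.3,-192.9,120,178.9; python3 go.py 536.3,-192.9,120,-1.1|head -3
python3 - <<'E'
from rig import r
import cv2
print(r.get_state()["q"])
c=r.camera("side");cv2.imwrite("pics/a3.png",cv2.resize(c["img"][50:250,330:560,::-1],None,fx=3,fy=3,interpolation=cv2.INTER_CUBIC))
E
```

```text
t 2.28 [ 493.1 -420.6  126.8] w 43.1 F [ 0.4 -1.1 -1.1]
to [ 536.3 -192.9  120. ] n 13 dist 231.8 ang [-89.1  -0.3  -0.6]
   [ 0.5 17.5  3.3] [-6.9 -0.  -0. ]
   [ 0.5 17.   5.3] [-6.9 -0.  -0. ]
   [ 0.5 16.3  7.3] [-6.9 -0.  -0. ]
   [ 0.5 15.3  9.2] [-6.9 -0.  -0. ]
   [ 0.5 14.1 11. ] [-6.9 -0.  -0. ]
   [ 0.5 12.6 12.6] [-6.9 -0.  -0. ]
   [ 0.5 11.1 14. ] [-6.9 -0.  -0. ]
   [ 0.5  9.3 15.2] [-6.9 -0.  -0. ]
   [ 0.5  7.4 16.2] [-6.9 -0.  -0. ]
   [ 0.5  5.4 17. ] [-6.9 -0.  -0. ]
   [ 0.5  3.4 17.5] [-6.9 -0.  -0. ]
   [ 0.5  1.3 17.8] [-6.9 -0.  -0. ]
   [ 0.5 -0.9 17.8] [-6.9 -0.  -0. ]
t 2.28 [ 493.1 -420.6  126.8] w 43.1 F [ 0.4 -1.1 -1.1]
to [ 536.3 -192.9  120. ] n 13 dist 231.8 ang [90.9 -0.6  0.3]
   [ 0.5 17.5  3.3] [ 7. -0.  0.]
[-0.40512705  0.39964934 -0.17796505  0.00121306 -1.00306464 -1.17032898]
```

View pics/a3.png

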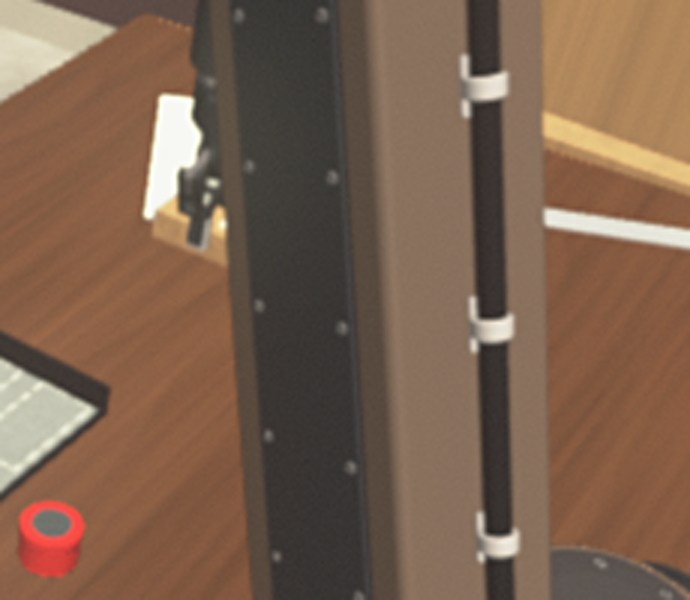

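>>> servo_tool(
  steps=[
    {"jaw": 0.1, "x": 0.5, "y": 17.5, "z": 3, "rx": -6.9, "ry": 0, "rz": 0},
    {"jaw": 0.1, "x": 0.5, "y": 17, "z": 5, "rx": -6.9, "ry": 0, "rz": 0},
    {"jaw": 0.1, "x": 0.5, "y": 16, "z": 7, "rx": -6.9, "ry": 0, "rz": 0},
    {"jaw": 0.1, "x": 0.5, "y": 15, "z": 9, "rx": -6.9, "ry": 0, "rz": 0},
    {"jaw": 0.1, "x": 0.5, "y": 14, "z": 11, "rx": -6.9, "ry": 0, "rz": 0},
    {"jaw": 0.1, "x": 0.5, "y": 12.5, "z": 12.5, "rx": -6.9, "ry": 0, "rz": 0},
    {"jaw": 0.1, "x": 0.5, "y": 11, "z": 14, "rx": -6.9, "ry": 0, "rz": 0},
    {"jaw": 0.1, "x": 0.5, "y": 9, "z": 15, "rx": -6.9, "ry": 0, "rz": 0},
  ],
)

```text
t: 3.0
eef_pos: [518.4, -279.3, 127.3]
ee_rot: [0.622, -0.336, 0.623, 0.336]
wrist_force: [0.3, 0.2, -2.1]
width: 43.4
```

```bash
python3 go.py 536.3,-192.9,80,178.9
```

```text
t 3.0 [ 518.4 -279.3  127.3] w 43.4 F [ 0.3  0.2 -2.1]
to [ 536.3 -192.9   80. ] n 5 dist 100.2 ang [-32.2  -0.   -0. ]
   [ 9.5  6.5 16.4] [-6.4 -0.  -0. ]
   [ 9.5  4.6 17. ] [-6.4 -0.  -0. ]
   [ 9.5  2.7 17.5] [-6.4 -0.  -0. ]
   [ 9.5  0.7 17.6] [-6.4 -0.  -0. ]
   [ 9.5 -1.3 17.6] [-6.4 -0.  -0. ]
```

>>> servo_tool(
  steps=[
    {"jaw": 0.1, "x": 9, "y": 6.5, "z": 16, "rx": -6.4, "ry": 0, "rz": 0},
    {"jaw": 0.1, "x": 9, "y": 4.5, "z": 17, "rx": -6.4, "ry": 0, "rz": 0},
    {"jaw": 0.1, "x": 9, "y": 3, "z": 17, "rx": -6.4, "ry": 0, "rz": 0},
    {"jaw": 0.1, "x": 9, "y": 0.5, "z": 17, "rx": -6.4, "ry": 0, "rz": 0},
    {"jaw": 0.1, "x": 9, "y": -1.5, "z": 15, "rx": -5, "ry": 0, "rz": 0},
    {"jaw": 0.1, "x": 0, "y": 0, "z": 0, "rx": 0, "ry": 0, "rz": 0},
  ],
)

```text
t: 3.5
eef_pos: [534.4, -189.5, 79.5]
ee_rot: [0.503, -0.497, 0.503, 0.497]
wrist_force: [0.1, -0.0, -1.8]
width: 43.0
```

```bash
cat > pic.py <<'E'
import sys,cv2
from rig import r
# cam name x0 y0 x1 y1 scale
n,o,x0,y0,x1,y1,s=sys.argv[1:]
x0,y0,x1,y1=map(int,(x0,y0,x1,y1))
c=r.camera(n);cv2.imwrite(f"pics/{o}.png",cv2.resize(c["img"][y0:y1,x0:x1,::-1],None,fx=float(s),fy=float(s),interpolation=cv2.INTER_CUBIC))
E
python3 pic.py side b1 240 80 440 240 4; python3 go.py 536.3,-192.9,18,178.9
```

```text
t 3.55 [ 534.5 -190.4   80.2] w 42.6 F [-0.3  0.1 -2. ]
to [ 536.3 -192.9   18. ] n 2 dist 62.2 ang [ 0.3 -0.   0. ]
   [31.1 -0.9 -1.2] [ 0.1 -0.   0. ]
   [31.1 -0.9 -1.2] [ 0.1 -0.   0. ]
```

View pics/b1.png

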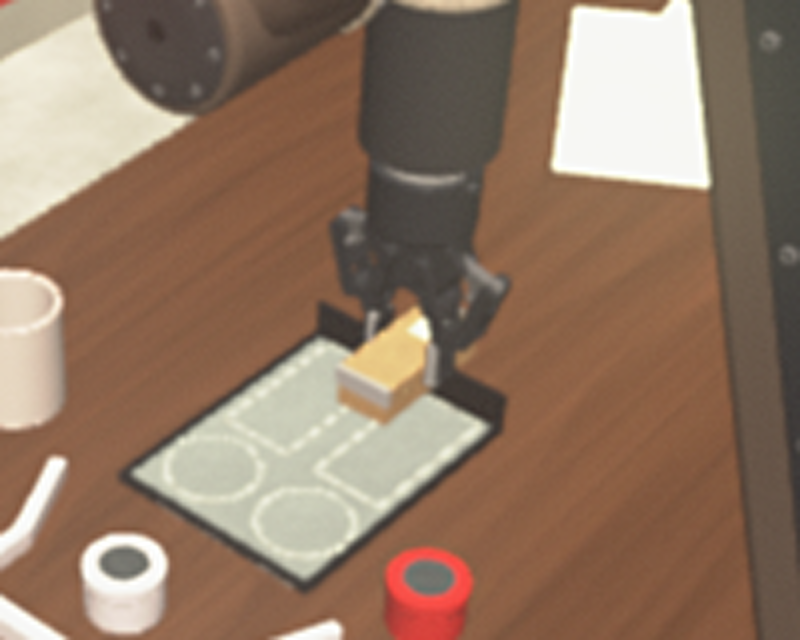

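Run:
```python
from h import *
for z in (95,100,105,110):
  print(z,[((proj(SIDE,(x,-135.4,z))-np.array([240,80])+.5)*4).round(0) for x in(556.5,512.5)],[((proj(SIDE,(x,-135.4,z-32))-np.array([240,80])+.5)*4).round(0) for x in(556.5,512.5)])
```

```text
95 [array([336., 378.]), array([387., 405.])] [array([333., 414.]), array([384., 441.])]
100 [array([336., 373.]), array([388., 399.])] [array([334., 408.]), array([384., 435.])]
105 [array([336., 367.]), array([388., 393.])] [array([334., 403.]), array([385., 430.])]
110 [array([337., 361.]), array([389., 388.])] [array([334., 397.]), array([385., 424.])]
```

The view shows the box flat and square above its outline, with its underside about 7 mm below the TCP. Lowering.

>>> servo_tool(
  steps=[
    {"jaw": 0.1, "x": 20, "y": -1, "z": -1, "rx": 0, "ry": 0, "rz": 0},
    {"jaw": 0.1, "x": 22, "y": -1, "z": -1, "rx": 0, "ry": 0, "rz": 0},
    {"jaw": 0.1, "x": 10, "y": 0, "z": 0, "rx": 0, "ry": 0, "rz": 0},
    {"jaw": 0.1, "x": 3, "y": 0, "z": 0, "rx": 0, "ry": 0, "rz": 0},
  ],
)

```text
t: 3.88
eef_pos: [538.5, -193.6, 26.1]
ee_rot: [0.506, -0.496, 0.504, 0.493]
wrist_force: [-0.2, -0.4, -1.1]
width: 42.8
```

```bash
python3 go.py 536.3,-192.9,12,178.9
```

```text
t 3.88 [ 538.5 -193.6   26.1] w 42.8 F [-0.2 -0.4 -1.1]
to [ 536.3 -192.9   12. ] n 1 dist 14.3 ang [-0.1 -0.   0.3]
   [14.1  2.3  0.7] [-0.1 -0.   0.3]
```

>>> servo_tool(
  steps=[
    {"jaw": 0.1, "x": 8, "y": 2, "z": 0.5, "rx": 0, "ry": 0, "rz": 0},
    {"jaw": 0.1, "x": 3, "y": 0, "z": 0, "rx": 0, "ry": 0, "rz": 0},
    {"jaw": 0.1, "x": 0, "y": 0, "z": 0, "rx": 0, "ry": 0, "rz": 0},
  ],
)

```text
t: 4.13
eef_pos: [536.3, -194.2, 14.6]
ee_rot: [0.507, -0.495, 0.505, 0.492]
wrist_force: [0.1, -0.4, -2.0]
width: 42.7
```

```bash
python3 go.py 536.3,-192.9,12,178.9
```

```text
t 4.13 [ 536.3 -194.2   14.6] w 42.7 F [ 0.1 -0.4 -2. ]
to [ 536.3 -192.9   12. ] n 1 dist 2.9 ang [-0.3 -0.1  0.3]
   [2.6 0.  1.3] [-0.3 -0.1  0.3]
```

>>> servo_tool(
  steps=[
    {"jaw": 0.1, "x": 2.5, "y": 0, "z": 1, "rx": 0, "ry": 0, "rz": 0},
    {"jaw": 0.1, "x": 1, "y": 0, "z": 0, "rx": 0, "ry": 0, "rz": 0},
  ],
)

```text
t: 4.3
eef_pos: [536.8, -193.5, 12.6]
ee_rot: [0.507, -0.496, 0.505, 0.492]
wrist_force: [-4.1, 3.3, 9.2]
width: 43.1
```

Contact (9 N up). Release, then rise.

>>> servo_tool(
  steps=[
    {"jaw": 0.7, "x": -0.5, "y": 0, "z": 0, "rx": 0, "ry": 0, "rz": 0},
    {"jaw": 0.7, "x": 0, "y": 0, "z": 0, "rx": 0, "ry": 0, "rz": 0},
    {"jaw": 0.7, "x": -10, "y": 0, "z": 0, "rx": 0, "ry": 0, "rz": 0},
    {"jaw": 0.7, "x": -25, "y": 0, "z": 0, "rx": 0, "ry": 0, "rz": 0},
    {"jaw": 0.8, "x": -35, "y": 0, "z": 0, "rx": 0, "ry": 0, "rz": 0},
    {"jaw": 1, "x": -25, "y": 0, "z": 0, "rx": 0, "ry": 0, "rz": 0},
  ],
)

```text
t: 4.8
eef_pos: [534.2, -193.2, 110.0]
ee_rot: [0.506, -0.494, 0.507, 0.493]
wrist_force: [1.0, 1.0, -0.8]
width: 78.3
```

```bash
python3 go.py 582,56,110,90 582,56,5,90; python3 go.py 582,56,110,270|head -2;python3 pic.py side b2 240 80 440 240 4
```

```text
t 4.8 [ 534.2 -193.2  110. ] w 78.3 F [ 1.   1.  -0.8]
to [582.  56. 110.] n 13 dist 253.7 ang [88.6 -0.1  0.1]
   [-0.  -3.2 19.3] [ 6.8 -0.   0. ]
   [-0.  -0.9 19.5] [ 6.8 -0.   0. ]
   [-0.   1.4 19.5] [ 6.8 -0.   0. ]
   [-0.   3.7 19.2] [ 6.8 -0.   0. ]
   [-0.   6.  18.6] [ 6.8 -0.   0. ]
   [-0.   8.1 17.7] [ 6.8 -0.   0. ]
   [-0.  10.2 16.7] [ 6.8 -0.   0. ]
   [-0.  12.1 15.3] [ 6.8 -0.   0. ]
   [-0.  13.8 13.8] [ 6.8 -0.   0. ]
   [-0.  15.4 12. ] [ 6.8 -0.   0. ]
   [-0.  16.7 10.1] [ 6.8 -0.   0. ]
   [-0.  17.8  8.1] [ 6.8 -0.   0. ]
   [-0.  18.6  5.9] [ 6.8 -0.   0. ]
to [582.  56.   5.] n 3 dist 105.0 ang [0. 0. 0.]
   [35.  0.  0.] [0. 0. 0.]
   [35.  0.  0.] [0. 0. 0.]
   [35.  0.  0.] [0. 0. 0.]
t 4.8 [ 534.2 -193.2  110. ] w 78.3 F [ 1.   1.  -0.8]
to [582.  56. 110.] n 14 dist 253.7 ang [-91.4  -0.1  -0.1]
```

View pics/b2.png

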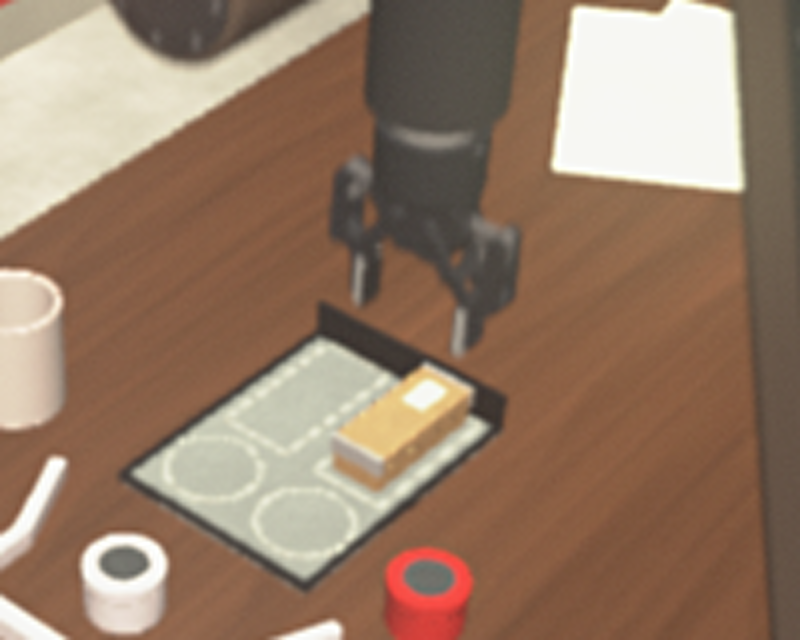

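Box_a sits flat in its outline and the tray has not moved. Next is tin_a at (582,56).

>>> servo_tool(
  steps=[
    {"jaw": 1, "x": 0, "y": -3, "z": 19, "rx": 6.8, "ry": 0, "rz": 0},
    {"jaw": 1, "x": 0, "y": -1, "z": 19.5, "rx": 6.8, "ry": 0, "rz": 0},
    {"jaw": 1, "x": 0, "y": 1.5, "z": 19.5, "rx": 6.8, "ry": 0, "rz": 0},
    {"jaw": 1, "x": 0, "y": 3.5, "z": 19, "rx": 6.8, "ry": 0, "rz": 0},
    {"jaw": 1, "x": 0, "y": 6, "z": 18.5, "rx": 6.8, "ry": 0, "rz": 0},
    {"jaw": 1, "x": 0, "y": 8, "z": 18, "rx": 6.8, "ry": 0, "rz": 0},
    {"jaw": 1, "x": 0, "y": 10, "z": 16.5, "rx": 6.8, "ry": 0, "rz": 0},
    {"jaw": 1, "x": 0, "y": 12, "z": 15, "rx": 6.8, "ry": 0, "rz": 0},
  ],
)

```text
t: 5.52
eef_pos: [573.3, -38.4, 130.2]
ee_rot: [0.689, -0.197, 0.671, 0.19]
wrist_force: [0.8, 0.5, 0.9]
width: 85.6
```

```bash
python3 go.py 582,56,80,90
```

```text
t 5.52 [573.3 -38.4 130.2] w 85.6 F [0.8 0.5 0.9]
to [582.  56.  80.] n 5 dist 107.3 ang [31.8  1.5  0.6]
   [10.  15.3 11.2] [6.4 0.3 0.1]
   [10.  16.4  9.5] [6.4 0.3 0.1]
   [10.  17.4  7.7] [6.4 0.3 0.1]
   [10.  18.1  5.8] [6.4 0.3 0.1]
   [10.  18.6  3.8] [6.4 0.3 0.1]
```

>>> servo_tool(
  steps=[
    {"jaw": 1, "x": 10, "y": 15, "z": 11, "rx": 6.4, "ry": 0.3, "rz": 0.1},
    {"jaw": 1, "x": 10, "y": 16.5, "z": 9.5, "rx": 6.4, "ry": 0.3, "rz": 0.1},
    {"jaw": 1, "x": 10, "y": 17.5, "z": 7.5, "rx": 6.4, "ry": 0.3, "rz": 0.1},
    {"jaw": 1, "x": 10, "y": 17, "z": 5.5, "rx": 6.4, "ry": 0.3, "rz": 0.1},
    {"jaw": 1, "x": 10, "y": 16, "z": 3, "rx": 5, "ry": 0, "rz": 0},
    {"jaw": 1, "x": 0, "y": 0, "z": 0, "rx": 0, "ry": 0, "rz": 0},
  ],
)

```text
t: 6.02
eef_pos: [586.9, 60.4, 87.0]
ee_rot: [0.713, 0.004, 0.701, -0.003]
wrist_force: [-0.5, -0.3, -0.3]
width: 85.5
```

```bash
python3 go.py 582,56,25,90; python3 pic.py side b3 200 120 340 270 4
```

```text
t 6.02 [586.9  60.4  87. ] w 85.5 F [-0.5 -0.3 -0.3]
to [582.  56.  25.] n 2 dist 62.4 ang [-0.6  1.  -0.1]
   [31.  -2.2 -3. ] [-0.3  0.5 -0. ]
   [31.  -2.2 -2.7] [-0.3  0.5 -0. ]
```

View pics/b3.png

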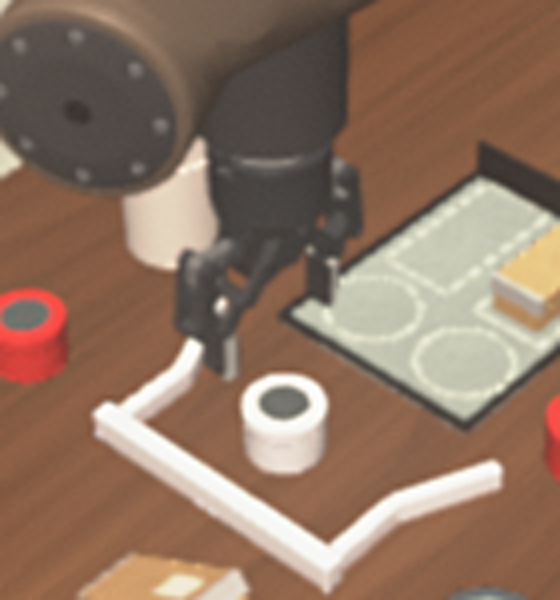

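>>> servo_tool(
  steps=[
    {"jaw": 1, "x": 14, "y": -4, "z": -5, "rx": 0, "ry": 0.5, "rz": 0},
    {"jaw": 1, "x": 20, "y": 0, "z": 0, "rx": 0, "ry": 0.5, "rz": 0},
    {"jaw": 1, "x": 0, "y": 0, "z": 0, "rx": 0, "ry": 0, "rz": 0},
  ],
)

```text
t: 6.32
eef_pos: [583.6, 55.2, 56.1]
ee_rot: [0.709, 0.0, 0.705, 0.002]
wrist_force: [0.1, 0.3, 0.3]
width: 85.5
```

```bash
python3 go.py 582,56,6,90
```

```text
t 6.32 [583.6  55.2  56.1] w 85.5 F [0.1 0.3 0.3]
to [582.  56.   6.] n 2 dist 50.1 ang [ 0.1  0.3 -0.2]
   [25.1  0.3 -0.9] [ 0.1  0.1 -0.1]
   [25.1  0.4 -0.9] [ 0.1  0.1 -0.1]
```

>>> servo_tool(
  steps=[
    {"jaw": 1, "x": 20, "y": 1, "z": -1, "rx": 0, "ry": 0, "rz": 0},
    {"jaw": 1, "x": 18, "y": 0, "z": 0, "rx": 0, "ry": 0, "rz": 0},
    {"jaw": 1, "x": 8, "y": 0, "z": 0, "rx": 0, "ry": 0, "rz": 0},
    {"jaw": 1, "x": 0, "y": 0, "z": 0, "rx": 0, "ry": 0, "rz": 0},
  ],
)

```text
t: 6.65
eef_pos: [584.3, 53.6, 12.7]
ee_rot: [0.71, -0.001, 0.704, 0.003]
wrist_force: [-0.2, -0.1, 0.8]
width: 85.4
```

```bash
python3 go.py 582,56,6,90
```

```text
t 6.65 [584.3  53.6  12.7] w 85.4 F [-0.2 -0.1  0.8]
to [582.  56.   6.] n 1 dist 7.4 ang [ 0.3  0.5 -0.2]
   [ 6.7  2.3 -2.3] [ 0.3  0.5 -0.2]
```

>>> servo_tool(
  steps=[
    {"jaw": 0.8, "x": 6, "y": 2, "z": -2, "rx": 0, "ry": 0.5, "rz": 0},
    {"jaw": 0.3, "x": 0, "y": 0, "z": 0, "rx": 0, "ry": 0, "rz": 0},
    {"jaw": 0.3, "x": 0, "y": 0, "z": 0, "rx": 0, "ry": 0, "rz": 0},
    {"jaw": 0.3, "x": 0, "y": 0, "z": 0, "rx": 0, "ry": 0, "rz": 0},
    {"jaw": 0.3, "x": 0, "y": 0, "z": 0, "rx": 0, "ry": 0, "rz": 0},
  ],
)

```text
t: 7.07
eef_pos: [584.2, 55.5, 10.7]
ee_rot: [0.708, -0.001, 0.706, 0.004]
wrist_force: [-0.2, 0.2, -2.0]
width: 54.5
```

```bash
python3 go.py 582,56,6,90
```

```text
t 7.07 [584.2  55.5  10.7] w 54.5 F [-0.2  0.2 -2. ]
to [582.  56.   6.] n 1 dist 5.3 ang [ 0.4  0.2 -0.3]
   [ 4.7  0.5 -2.3] [ 0.4  0.2 -0.3]
```

>>> servo_tool(
  steps=[
    {"jaw": 0.3, "x": -20, "y": 0, "z": 0, "rx": 0, "ry": 0, "rz": 0},
    {"jaw": 0.3, "x": -30, "y": 0, "z": 0, "rx": 0, "ry": 0, "rz": 0},
    {"jaw": 0.3, "x": -25, "y": -5, "z": 2, "rx": 0, "ry": 0, "rz": 0},
    {"jaw": 0.3, "x": -5, "y": -25, "z": 8, "rx": 0, "ry": 0, "rz": 0},
    {"jaw": 0.3, "x": 0, "y": -35, "z": 10, "rx": 0, "ry": 0, "rz": 0},
    {"jaw": 0.3, "x": 0, "y": -35, "z": 10, "rx": 0, "ry": 0, "rz": 0},
    {"jaw": 0.3, "x": 0, "y": -25, "z": 8, "rx": 0, "ry": 0, "rz": 0},
    {"jaw": 0.3, "x": 0, "y": -5, "z": 0, "rx": 0, "ry": 0, "rz": 0},
  ],
)

```text
t: 7.73
eef_pos: [625.1, -76.6, 98.1]
ee_rot: [0.71, -0.003, 0.704, 0.007]
wrist_force: [0.3, 0.4, -1.2]
width: 54.5
```

```bash
python3 go.py 626,-84.8,50,90; python3 pic.py side b4 220 80 400 240 4
```

```text
t 7.73 [625.1 -76.6  98.1] w 54.5 F [ 0.3  0.4 -1.2]
to [626.  -84.8  50. ] n 2 dist 48.8 ang [ 0.8  0.5 -0.3]
   [24.1 -4.2  0.2] [ 0.4  0.3 -0.1]
   [24.1 -4.2  0.3] [ 0.4  0.3 -0.1]
```

View pics/b4.png

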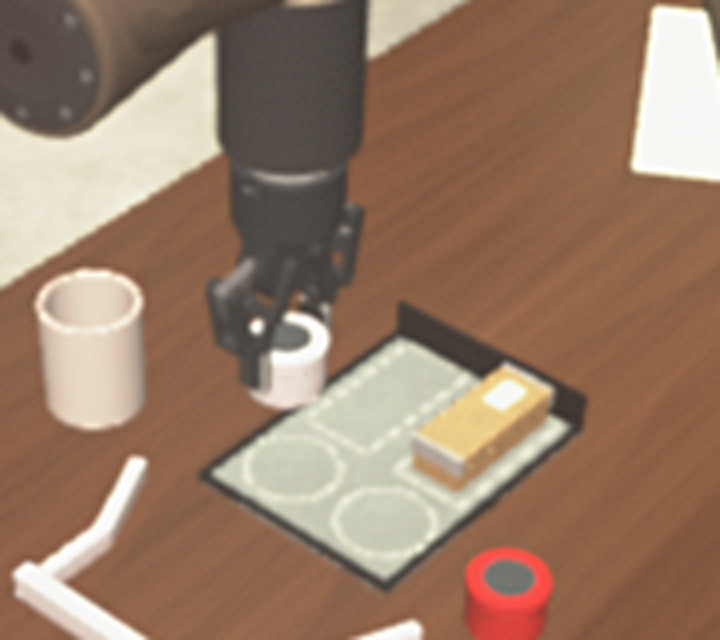

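Run:
```python
from h import *
for z in (120,125,130): print(onz(SIDE,*crop((288,335),220,80,4),z))
```

```text
[633.47374883 -89.91239021 120.        ]
[629.27318372 -84.90146811 125.        ]
[625.07261862 -79.890546   130.        ]
```

>>> servo_tool(
  steps=[
    {"jaw": 0.3, "x": 22, "y": -7, "z": 1, "rx": 0.8, "ry": 0.5, "rz": -0.3},
    {"jaw": 0.3, "x": 28, "y": 0, "z": 0, "rx": 0, "ry": 0, "rz": 0},
    {"jaw": 0.3, "x": 20, "y": 0, "z": 0, "rx": 0, "ry": 0, "rz": 0},
    {"jaw": 0.3, "x": 0, "y": 0, "z": 0, "rx": 0, "ry": 0, "rz": 0},
  ],
)

```text
t: 8.12
eef_pos: [627.1, -83.8, 28.9]
ee_rot: [0.709, 0.002, 0.705, -0.001]
wrist_force: [-0.1, 0.0, -1.1]
width: 54.1
```

```bash
python3 go.py 626,-84.8,14,90
```

```text
t 8.12 [627.1 -83.8  28.9] w 54.1 F [-0.1  0.  -1.1]
to [626.  -84.8  14. ] n 1 dist 14.9 ang [-0.2  0.3 -0. ]
   [14.9 -1.  -1.2] [-0.2  0.3 -0. ]
```

>>> servo_tool(
  steps=[
    {"jaw": 0.3, "x": 9, "y": -1, "z": -1, "rx": 0, "ry": 0.3, "rz": 0},
    {"jaw": 0.3, "x": 2, "y": 0, "z": 0, "rx": 0, "ry": 0, "rz": 0},
    {"jaw": 0.3, "x": 0, "y": 0, "z": 0, "rx": 0, "ry": 0, "rz": 0},
  ],
)

```text
t: 8.37
eef_pos: [626.1, -83.6, 18.2]
ee_rot: [0.707, 0.001, 0.707, -0.0]
wrist_force: [-0.1, -0.1, -0.5]
width: 54.8
```

>>> servo_tool(
  steps=[
    {"jaw": 0.3, "x": 4, "y": -1, "z": 0, "rx": 0, "ry": 0, "rz": 0},
    {"jaw": 0.3, "x": 1.5, "y": 0, "z": 0, "rx": 0, "ry": 0, "rz": 0},
  ],
)

```text
t: 8.53
eef_pos: [627.3, -83.9, 14.4]
ee_rot: [0.708, 0.001, 0.706, 0.0]
wrist_force: [-0.3, 0.4, -1.6]
width: 54.7
```

>>> servo_tool(
  steps=[
    {"jaw": 0.3, "x": 2, "y": -0.5, "z": -1, "rx": 0, "ry": 0, "rz": 0},
    {"jaw": 0.3, "x": 1, "y": 0, "z": 0, "rx": 0, "ry": 0, "rz": 0},
  ],
)

```text
t: 8.7
eef_pos: [627.4, -84.2, 13.2]
ee_rot: [0.709, 0.0, 0.705, 0.0]
wrist_force: [-3.3, -0.5, 7.6]
width: 54.5
```

>>> servo_tool(
  steps=[
    {"jaw": 0.8, "x": -0.5, "y": 0, "z": 0, "rx": 0, "ry": 0, "rz": 0},
    {"jaw": 0.8, "x": 0, "y": 0, "z": 0, "rx": 0, "ry": 0, "rz": 0},
    {"jaw": 0.8, "x": -10, "y": 0, "z": 0, "rx": 0, "ry": 0, "rz": 0},
    {"jaw": 0.8, "x": -25, "y": 0, "z": 0, "rx": 0, "ry": 0, "rz": 0},
    {"jaw": 0.9, "x": -40, "y": 0, "z": 0, "rx": 0, "ry": 0, "rz": 0},
    {"jaw": 1, "x": -40, "y": 0, "z": 0, "rx": 0, "ry": 0, "rz": 0},
  ],
)

```text
t: 9.2
eef_pos: [621.9, -84.9, 126.4]
ee_rot: [0.704, 0.0, 0.71, -0.0]
wrist_force: [1.5, -0.0, -0.1]
width: 85.1
```

```bash
sed -i 's/return Ro.from_rotvec(\[0,np.radians(tilt),0\])\*R/return Ro.from_rotvec(y*np.radians(tilt))*R/' plan.py; python3 pic.py side b5 220 80 400 240 4;  python3 go.py 573,371,150,88,32 572.6,371,121,88,32 524.8,372.6,45.4,88,32
```

```text
t 9.25 [626.5 -85.1 136. ] w 85.1 F [ 3.9 -1.   9.3]
to [573. 371. 150.] n 12 dist 459.4 ang [ 2.  32.2  0.6]
   [-1.2 38.  -4.4] [0.2 2.7 0.1]
   [-1.  38.  -4.6] [0.2 2.7 0.1]
   [-0.7 38.  -4.7] [0.2 2.7 0.1]
   [-0.5 38.  -4.9] [0.2 2.7 0.1]
   [-0.2 38.  -5. ] [0.2 2.7 0.1]
   [ 0.1 37.9 -5.1] [0.2 2.7 0.1]
   [ 0.4 37.9 -5.2] [0.2 2.7 0.1]
   [ 0.6 37.9 -5.3] [0.2 2.7 0.1]
   [ 0.9 37.9 -5.4] [0.2 2.7 0.1]
   [ 1.2 37.9 -5.4] [0.2 2.7 0.1]
   [ 1.5 37.9 -5.5] [0.2 2.7 0.1]
   [ 1.8 37.8 -5.5] [0.2 2.7 0.1]
to [572.6 371.  121. ] n 1 dist 29.0 ang [0. 0. 0.]
   [24.8 -0.  15. ] [0. 0. 0.]
to [524.8 372.6  45.4] n 3 dist 89.5 ang [0. 0. 0.]
   [29.8 -0.  -0.2] [0. 0. 0.]
   [29.8 -0.  -0.2] [0. 0. 0.]
   [29.8 -0.  -0.2] [0. 0. 0.]
```

View pics/b5.png

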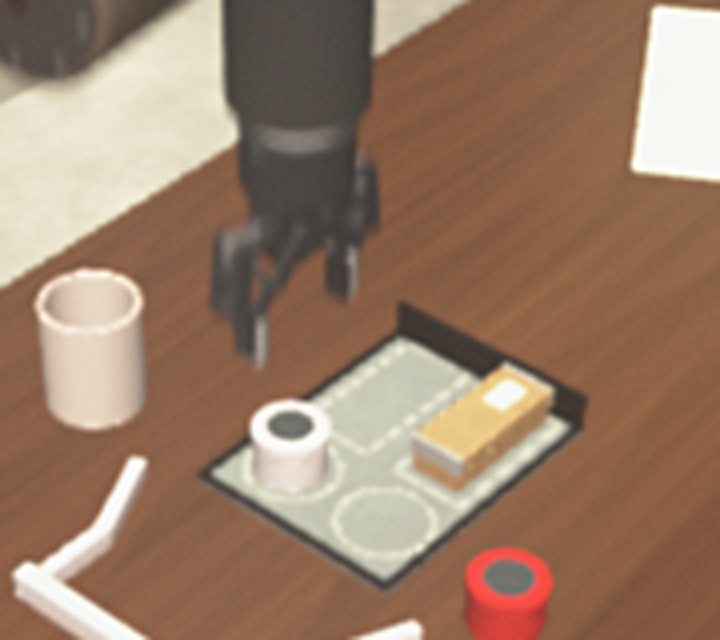

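Tin_a stands in the far circle; I'll measure it later from the top view. Now to the rack for tin_b, tilting on the way.

>>> servo_tool(
  steps=[
    {"jaw": 1, "x": -1, "y": 38, "z": -4.5, "rx": 0.2, "ry": 2.7, "rz": 0},
    {"jaw": 1, "x": -1, "y": 38, "z": -4.5, "rx": 0.2, "ry": 2.7, "rz": 0},
    {"jaw": 1, "x": -1, "y": 38, "z": -4.5, "rx": 0.2, "ry": 2.7, "rz": 0},
    {"jaw": 1, "x": -0.5, "y": 38, "z": -5, "rx": 0.2, "ry": 2.7, "rz": 0},
    {"jaw": 1, "x": 0, "y": 38, "z": -5, "rx": 0.2, "ry": 2.7, "rz": 0},
    {"jaw": 1, "x": 0, "y": 38, "z": -5, "rx": 0.2, "ry": 2.7, "rz": 0},
    {"jaw": 1, "x": 0.5, "y": 38, "z": -5, "rx": 0.2, "ry": 2.7, "rz": 0},
    {"jaw": 1, "x": 0.5, "y": 38, "z": -5, "rx": 0.2, "ry": 2.7, "rz": 0},
  ],
)

```text
t: 9.92
eef_pos: [594.6, 224.5, 164.6]
ee_rot: [0.567, 0.014, 0.824, -0.011]
wrist_force: [0.6, 0.3, -0.9]
width: 85.4
```

```bash
python3 go.py 573,371,125,88,32; python3 -c "
from rig import r;print(r.get_state()['q'])"
```

```text
t 9.92 [594.6 224.5 164.6] w 85.4 F [ 0.6  0.3 -0.9]
to [573. 371. 125.] n 4 dist 153.3 ang [-0.1 11.1  0.1]
   [11.6 36.4 -2.8] [-0.   2.8  0. ]
   [11.7 36.4 -2.2] [-0.   2.8  0. ]
   [11.8 36.4 -1.6] [-0.   2.8  0. ]
   [11.9 36.4 -1. ] [-0.   2.8  0. ]
[ 0.54390823  0.55281868  0.19452224 -0.19570089 -1.5241936  -2.11119583]
```

>>> servo_tool(
  steps=[
    {"jaw": 1, "x": 10, "y": 36, "z": -3, "rx": 0, "ry": 2.8, "rz": 0},
    {"jaw": 1, "x": 10, "y": 36, "z": -2, "rx": 0, "ry": 2.8, "rz": 0},
    {"jaw": 1, "x": 10, "y": 36, "z": -1.5, "rx": 0, "ry": 2.8, "rz": 0},
    {"jaw": 1, "x": 8, "y": 25, "z": -1, "rx": 0, "ry": 2.5, "rz": 0},
    {"jaw": 1, "x": 0, "y": 5, "z": 0, "rx": 0, "ry": 0, "rz": 0},
    {"jaw": 1, "x": 0, "y": 0, "z": 0, "rx": 0, "ry": 0, "rz": 0},
  ],
)

```text
t: 10.42
eef_pos: [574.6, 378.2, 136.0]
ee_rot: [0.483, 0.012, 0.876, -0.006]
wrist_force: [0.4, -0.3, 0.3]
width: 85.3
```

```bash
python3 pic.py side c1 130 180 330 340 4; python3 pic.py top c2 130 180 330 300 4; python3 go.py 556,371.5,95,88,32 524.8,372.6,45.4,88,32
```

```text
t 10.52 [574.6 376.5 136.4] w 85.5 F [-1.3 -1.   1.5]
to [556.  371.5  95. ] n 2 dist 45.6 ang [ 0.4 -0.3  0.2]
   [22.4 -2.8  3.2] [ 0.2 -0.1  0.1]
   [22.4 -2.8  3.2] [ 0.2 -0.1  0.1]
to [524.8 372.6  45.4] n 2 dist 58.6 ang [0. 0. 0.]
   [29.3  0.  -0.1] [0. 0. 0.]
   [29.3  0.  -0.1] [0. 0. 0.]
```

View pics/c1.png

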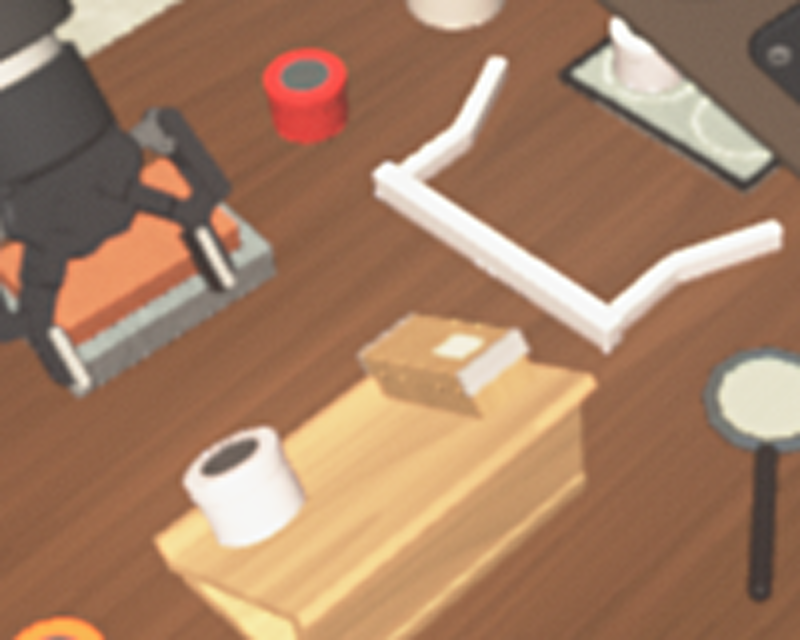

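View pics/c2.png

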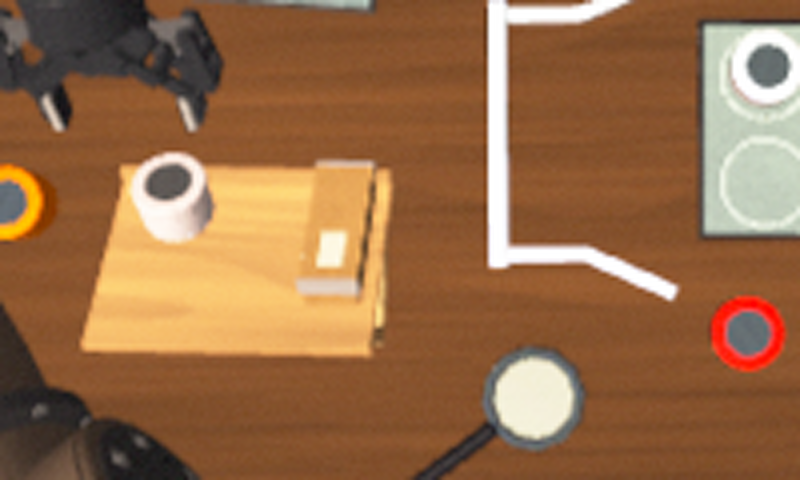

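The gripper is lined up with tin_b, and the orange look-alike and the books are clear. Descending along the slope normal.

>>> servo_tool(
  steps=[
    {"jaw": 1, "x": 18, "y": -4, "z": 4, "rx": 0.4, "ry": 0, "rz": 0},
    {"jaw": 1, "x": 20, "y": 0, "z": 0, "rx": 0, "ry": 0, "rz": 0},
    {"jaw": 1, "x": 0, "y": 0, "z": 0, "rx": 0, "ry": 0, "rz": 0},
  ],
)

```text
t: 10.77
eef_pos: [559.6, 369.3, 105.7]
ee_rot: [0.486, 0.016, 0.874, -0.009]
wrist_force: [0.0, 0.5, -0.5]
width: 85.3
```

```bash
python3 go.py 524.8,372.6,45.4,88,32
```

```text
t 10.77 [559.6 369.3 105.7] w 85.3 F [ 0.   0.5 -0.5]
to [524.8 372.6  45.4] n 2 dist 69.7 ang [-0.1  0.2 -0. ]
   [34.8  1.   1.1] [-0.1  0.1 -0. ]
   [34.8  1.   1.1] [-0.1  0.1 -0. ]
```

>>> servo_tool(
  steps=[
    {"jaw": 1, "x": 18, "y": 2, "z": 1.5, "rx": 0, "ry": 0, "rz": 0},
    {"jaw": 1, "x": 20, "y": 0, "z": 0, "rx": 0, "ry": 0, "rz": 0},
    {"jaw": 1, "x": 16, "y": 0, "z": 0, "rx": 0, "ry": 0, "rz": 0},
    {"jaw": 1, "x": 5, "y": 0, "z": 0, "rx": 0, "ry": 0, "rz": 0},
    {"jaw": 1, "x": 0, "y": 0, "z": 0, "rx": 0, "ry": 0, "rz": 0},
  ],
)

```text
t: 11.18
eef_pos: [534.9, 366.5, 63.5]
ee_rot: [0.491, 0.019, 0.871, -0.009]
wrist_force: [0.4, -0.8, -0.2]
width: 85.3
```

```bash
python3 pic.py side c3 130 180 330 340 4; python3 pic.py top c4 130 180 330 300 4; python3 go.py 524.8,372.6,45.4,88,32
```

```text
t 11.28 [535.9 367.   64.2] w 85.6 F [ 0.2 -0.1  0.3]
to [524.8 372.6  45.4] n 1 dist 22.6 ang [-0.2  1.  -0.5]
   [22.  5. -0.] [-0.2  1.  -0.5]
```

View pics/c3.png

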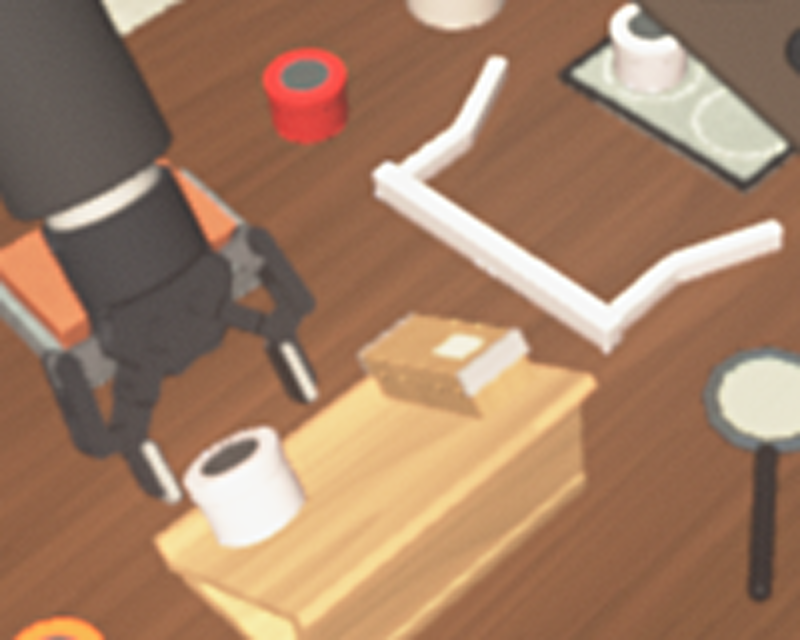

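View pics/c4.png

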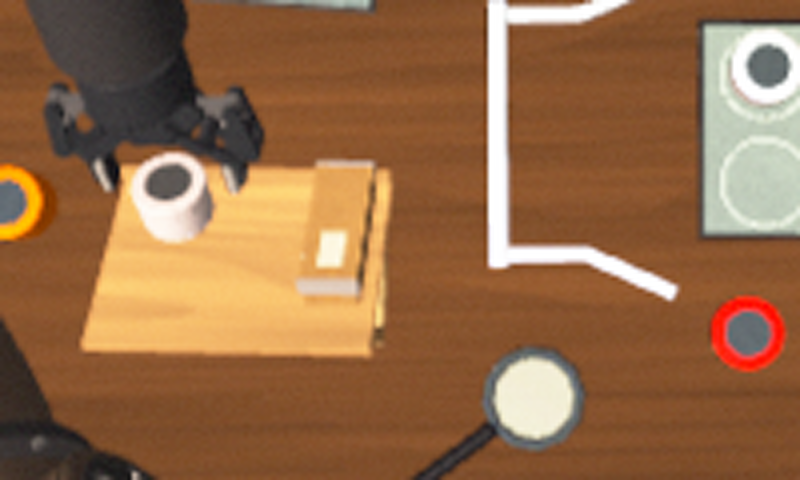

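>>> servo_tool(
  steps=[
    {"jaw": 1, "x": 10, "y": 5, "z": 0, "rx": 0, "ry": 0.8, "rz": -0.4},
    {"jaw": 1, "x": 10, "y": 0, "z": 0, "rx": 0, "ry": 0, "rz": 0},
    {"jaw": 1, "x": 2, "y": 0, "z": 0, "rx": 0, "ry": 0, "rz": 0},
    {"jaw": 1, "x": 0, "y": 0, "z": 0, "rx": 0, "ry": 0, "rz": 0},
  ],
)

```text
t: 11.62
eef_pos: [526.7, 373.3, 46.9]
ee_rot: [0.487, 0.017, 0.873, -0.009]
wrist_force: [0.7, 0.7, -0.4]
width: 85.3
```

```bash
python3 go.py 524.8,372.6,45.4,88,32;  python3 pic.py side c5 130 180 330 340 4; python3 pic.py top c6 130 180 330 300 4
```

```text
t 11.62 [526.7 373.3  46.9] w 85.3 F [ 0.7  0.7 -0.4]
to [524.8 372.6  45.4] n 1 dist 2.5 ang [-0.2  0.3 -0.2]
   [ 2.2 -0.8 -0.8] [-0.2  0.3 -0.2]
```

View pics/c5.png

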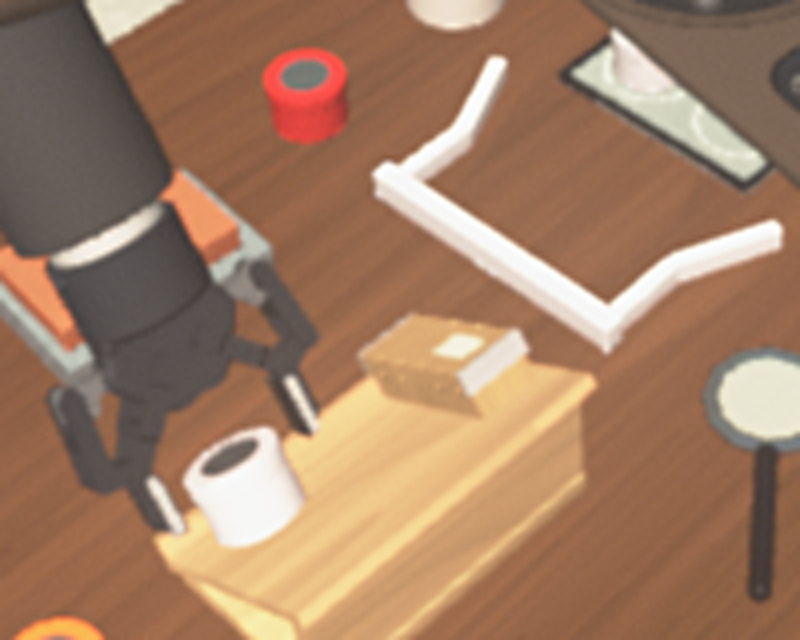

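View pics/c6.png

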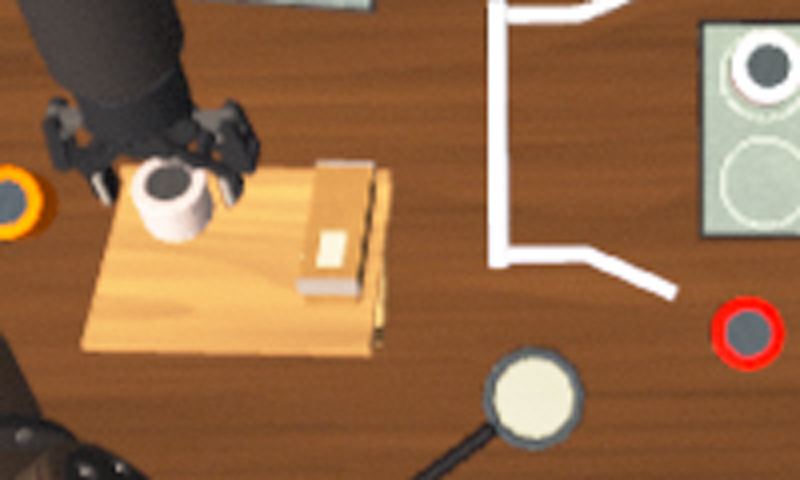

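Both views show tin_b centred between the open fingers. Closing.

>>> servo_tool(
  steps=[
    {"jaw": 0.8, "x": 2, "y": -1, "z": -1, "rx": 0, "ry": 0, "rz": 0},
    {"jaw": 0.3, "x": 0, "y": 0, "z": 0, "rx": 0, "ry": 0, "rz": 0},
    {"jaw": 0.3, "x": 0, "y": 0, "z": 0, "rx": 0, "ry": 0, "rz": 0},
    {"jaw": 0.3, "x": 0, "y": 0, "z": 0, "rx": 0, "ry": 0, "rz": 0},
    {"jaw": 0.3, "x": 0, "y": 0, "z": 0, "rx": 0, "ry": 0, "rz": 0},
  ],
)

```text
t: 12.13
eef_pos: [525.6, 372.4, 46.8]
ee_rot: [0.488, 0.017, 0.873, -0.008]
wrist_force: [0.3, 0.0, -0.7]
width: 54.7
```

```bash
python3 go.py 560,371.5,110,88,32 540,200,140,90 538.5,-83,110,90
```

```text
t 12.13 [525.6 372.4  46.8] w 54.7 F [ 0.3  0.  -0.7]
to [560.  371.5 110. ] n 2 dist 72.0 ang [-0.1  0.5 -0.2]
   [-35.9   0.3  -1.9] [-0.1  0.2 -0.1]
   [-35.9   0.2  -2. ] [-0.1  0.2 -0.1]
to [540. 200. 140.] n 5 dist 175.2 ang [ -1.9 -32.   -0.6]
   [ -3.6 -34.4  -5.6] [-0.4 -6.4 -0.1]
   [ -4.1 -34.4  -5.4] [-0.4 -6.4 -0.1]
   [ -4.7 -34.4  -5.1] [-0.4 -6.4 -0.1]
   [ -5.1 -34.3  -4.8] [-0.4 -6.4 -0.1]
   [ -5.6 -34.3  -4.4] [-0.4 -6.4 -0.1]
to [538.5 -83.  110. ] n 8 dist 284.6 ang [0. 0. 0.]
   [  3.8 -35.4  -0.2] [0. 0. 0.]
   [  3.8 -35.4  -0.2] [0. 0. 0.]
   [  3.8 -35.4  -0.2] [0. 0. 0.]
   [  3.8 -35.4  -0.2] [0. 0. 0.]
   [  3.8 -35.4  -0.2] [0. 0. 0.]
   [  3.8 -35.4  -0.2] [0. 0. 0.]
   [  3.8 -35.4  -0.2] [0. 0. 0.]
   [  3.8 -35.4  -0.2] [0. 0. 0.]
```

>>> servo_tool(
  steps=[
    {"jaw": 0.3, "x": -15, "y": 0, "z": 0, "rx": 0, "ry": 0, "rz": 0},
    {"jaw": 0.3, "x": -35, "y": 0, "z": -2, "rx": 0, "ry": 0, "rz": 0},
    {"jaw": 0.3, "x": -36, "y": 0, "z": -2, "rx": 0, "ry": 0, "rz": 0},
    {"jaw": 0.3, "x": -10, "y": -20, "z": -5, "rx": -0.4, "ry": -6.4, "rz": 0},
    {"jaw": 0.3, "x": -4, "y": -34, "z": -5, "rx": -0.4, "ry": -6.4, "rz": 0},
    {"jaw": 0.3, "x": -4, "y": -34, "z": -5, "rx": -0.4, "ry": -6.4, "rz": 0},
    {"jaw": 0.3, "x": -4, "y": -34, "z": -5, "rx": -0.4, "ry": -6.4, "rz": 0},
    {"jaw": 0.3, "x": -4, "y": -34, "z": -4, "rx": 0, "ry": -5, "rz": 0},
  ],
)

```text
t: 12.8
eef_pos: [558.6, 216.7, 142.8]
ee_rot: [0.703, 0.003, 0.711, -0.001]
wrist_force: [-0.2, 0.1, -0.3]
width: 54.8
```

```bash
python3 go.py 538.5,-83,110,90
```

```text
t 12.8 [558.6 216.7 142.8] w 54.8 F [-0.2  0.1 -0.3]
to [538.5 -83.  110. ] n 8 dist 302.2 ang [-0.3 -0.7 -0.1]
   [  4.  -37.5  -2.2] [-0.  -0.1 -0. ]
   [  4.  -37.5  -2.3] [-0.  -0.1 -0. ]
   [  4.  -37.5  -2.3] [-0.  -0.1 -0. ]
   [  4.1 -37.5  -2.3] [-0.  -0.1 -0. ]
   [  4.1 -37.5  -2.4] [-0.  -0.1 -0. ]
   [  4.1 -37.5  -2.4] [-0.  -0.1 -0. ]
   [  4.1 -37.5  -2.4] [-0.  -0.1 -0. ]
   [  4.1 -37.5  -2.5] [-0.  -0.1 -0. ]
```

>>> servo_tool(
  steps=[
    {"jaw": 0.3, "x": 3, "y": -38, "z": -2, "rx": 0, "ry": 0, "rz": 0},
    {"jaw": 0.3, "x": 3, "y": -38, "z": -2, "rx": 0, "ry": 0, "rz": 0},
    {"jaw": 0.3, "x": 3, "y": -38, "z": -2, "rx": 0, "ry": 0, "rz": 0},
    {"jaw": 0.3, "x": 3, "y": -38, "z": -2, "rx": 0, "ry": 0, "rz": 0},
    {"jaw": 0.3, "x": 3, "y": -38, "z": -2, "rx": 0, "ry": 0, "rz": 0},
    {"jaw": 0.3, "x": 3, "y": -38, "z": -2, "rx": 0, "ry": 0, "rz": 0},
    {"jaw": 0.3, "x": 3, "y": -30, "z": -2, "rx": 0, "ry": 0, "rz": 0},
    {"jaw": 0.3, "x": 0, "y": -15, "z": 0, "rx": 0, "ry": 0, "rz": 0},
  ],
)

```text
t: 13.47
eef_pos: [533.3, -70.4, 125.0]
ee_rot: [0.707, 0.002, 0.707, 0.003]
wrist_force: [0.5, 0.8, -0.3]
width: 54.6
```

```bash
python3 go.py 538.5,-83,50,90; python3 pic.py side d1 220 80 400 240 4;python3 pic.py top d2 250 140 400 260 5
```

```text
t 13.47 [533.3 -70.4 125. ] w 54.6 F [ 0.5  0.8 -0.3]
to [538.5 -83.   50. ] n 2 dist 76.2 ang [ 0.1 -0.  -0.4]
   [37.5 -6.5  2.6] [ 0.  -0.  -0.2]
   [37.5 -6.4  2.6] [ 0.  -0.  -0.2]
```

View pics/d1.png

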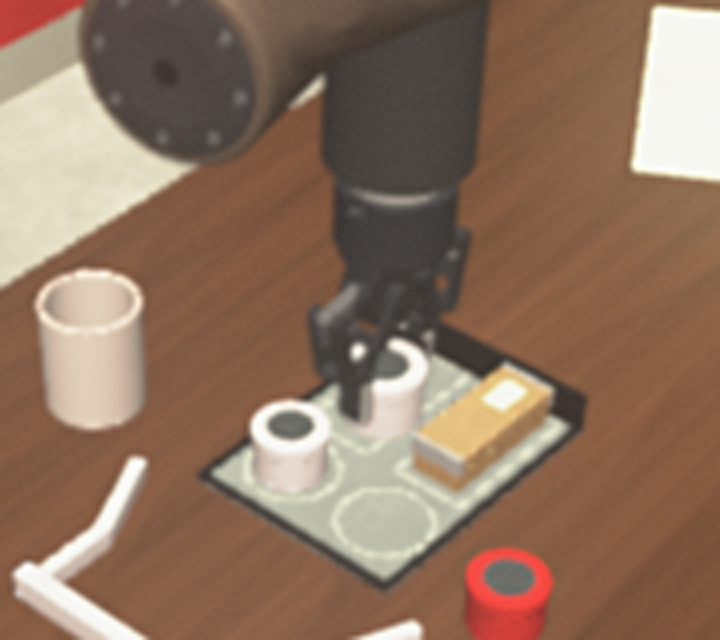

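View pics/d2.png

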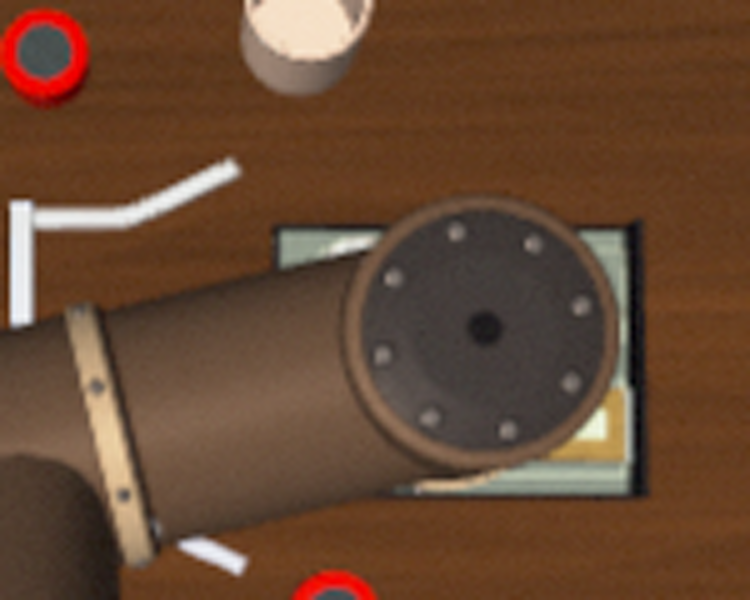

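Run:
```python
from h import *
for z in (150,155,158): print(onz(SIDE,*crop((389,362),220,80,4),z))
```

```text
[539.72358787 -80.86815042 150.        ]
[535.96518626 -75.72162968 155.        ]
[533.71014529 -72.63371724 158.        ]
```

>>> servo_tool(
  steps=[
    {"jaw": 0.3, "x": 25, "y": -8, "z": 4, "rx": 0, "ry": 0, "rz": -0.3},
    {"jaw": 0.3, "x": 35, "y": -3, "z": 1, "rx": 0, "ry": 0, "rz": 0},
    {"jaw": 0.3, "x": 28, "y": 0, "z": 0, "rx": 0, "ry": 0, "rz": 0},
    {"jaw": 0.3, "x": 3, "y": 0, "z": 0, "rx": 0, "ry": 0, "rz": 0},
  ],
)

```text
t: 13.9
eef_pos: [542.6, -81.2, 35.7]
ee_rot: [0.711, 0.002, 0.704, -0.0]
wrist_force: [-0.6, -0.7, -1.4]
width: 54.7
```

```bash
python3 go.py 538.5,-83,14,90; python3 pic.py side d3 220 80 400 240 4
```

```text
t 13.9 [542.6 -81.2  35.7] w 54.7 F [-0.6 -0.7 -1.4]
to [538.5 -83.   14. ] n 1 dist 22.1 ang [-0.2  0.6 -0.1]
   [21.6 -1.9 -4.3] [-0.2  0.6 -0.1]
```

View pics/d3.png

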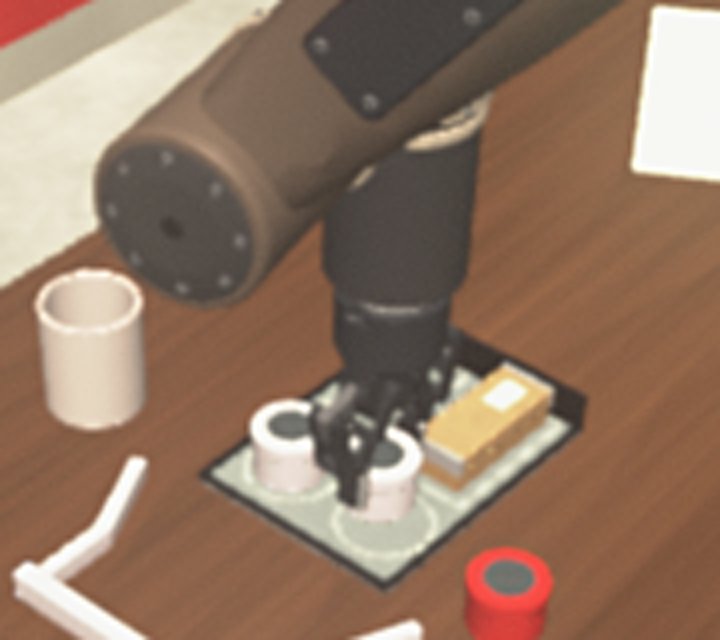

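>>> servo_tool(
  steps=[
    {"jaw": 0.3, "x": 11, "y": -2, "z": -4, "rx": 0, "ry": 0.5, "rz": 0},
    {"jaw": 0.3, "x": 6, "y": 0, "z": 0, "rx": 0, "ry": 0, "rz": 0},
    {"jaw": 0.3, "x": 0, "y": 0, "z": 0, "rx": 0, "ry": 0, "rz": 0},
  ],
)

```text
t: 14.2
eef_pos: [541.3, -81.9, 21.7]
ee_rot: [0.709, 0.001, 0.706, 0.001]
wrist_force: [-0.1, 0.1, -1.2]
width: 54.7
```

```bash
python3 go.py 538.5,-83,13,90
```

```text
t 14.2 [541.3 -81.9  21.7] w 54.7 F [-0.1  0.1 -1.2]
to [538.5 -83.   13. ] n 1 dist 9.2 ang [ 0.   0.2 -0.1]
   [ 8.7 -1.1 -2.8] [ 0.   0.2 -0.1]
```

>>> servo_tool(
  steps=[
    {"jaw": 0.3, "x": 5, "y": -1, "z": -3, "rx": 0, "ry": 0.2, "rz": 0},
    {"jaw": 0.3, "x": 2, "y": 0, "z": 0, "rx": 0, "ry": 0, "rz": 0},
  ],
)

```text
t: 14.37
eef_pos: [539.5, -82.4, 16.2]
ee_rot: [0.708, 0.001, 0.706, 0.001]
wrist_force: [0.9, 0.2, -0.8]
width: 54.3
```

>>> servo_tool(
  steps=[
    {"jaw": 0.3, "x": 2, "y": 0, "z": -1, "rx": 0, "ry": 0, "rz": 0},
    {"jaw": 0.3, "x": 1, "y": 0, "z": 0, "rx": 0, "ry": 0, "rz": 0},
  ],
)

```text
t: 14.53
eef_pos: [539.1, -82.1, 13.9]
ee_rot: [0.709, 0.001, 0.705, 0.002]
wrist_force: [0.1, -1.5, -1.7]
width: 54.7
```

>>> servo_tool(
  steps=[
    {"jaw": 0.3, "x": 2.5, "y": 0, "z": 0, "rx": 0, "ry": 0, "rz": 0},
    {"jaw": 0.3, "x": 1, "y": 0, "z": 0, "rx": 0, "ry": 0, "rz": 0},
  ],
)

```text
t: 14.7
eef_pos: [539.7, -82.0, 13.3]
ee_rot: [0.71, 0.0, 0.705, 0.002]
wrist_force: [-2.1, -0.5, 2.3]
width: 54.2
```

>>> servo_tool(
  steps=[
    {"jaw": 0.3, "x": 2, "y": 0, "z": 0, "rx": 0, "ry": 0, "rz": 0},
  ],
)

```text
t: 14.78
eef_pos: [539.8, -82.0, 13.1]
ee_rot: [0.71, -0.0, 0.704, 0.002]
wrist_force: [-12.2, 4.8, 30.1]
width: 54.3
```

Firm contact. Release and rise, then go to box_b.

>>> servo_tool(
  steps=[
    {"jaw": 0.3, "x": -1.5, "y": 0, "z": 0, "rx": 0, "ry": 0, "rz": 0},
    {"jaw": 0.8, "x": 0, "y": 0, "z": 0, "rx": 0, "ry": 0, "rz": 0},
    {"jaw": 0.8, "x": 0, "y": 0, "z": 0, "rx": 0, "ry": 0, "rz": 0},
    {"jaw": 0.8, "x": -10, "y": 0, "z": 0, "rx": 0, "ry": 0, "rz": 0},
    {"jaw": 0.8, "x": -25, "y": 0, "z": 0, "rx": 0, "ry": 0, "rz": 0},
    {"jaw": 0.9, "x": -40, "y": 0, "z": 0, "rx": 0, "ry": 0, "rz": 0},
    {"jaw": 1, "x": -40, "y": 0, "z": 0, "rx": 0, "ry": 0, "rz": 0},
    {"jaw": 1, "x": -10, "y": 15, "z": 0, "rx": 0, "ry": 0, "rz": 0},
  ],
)

```text
t: 15.45
eef_pos: [536.8, -69.1, 144.3]
ee_rot: [0.708, -0.001, 0.706, 0.001]
wrist_force: [2.1, 0.6, -0.1]
width: 85.3
```

```bash
python3 pic.py side d4 220 80 400 240 4;  python3 go.py 560,242,170,88,32
```

```text
t 15.5 [537.3 -66.6 144.5] w 85.4 F [0.8 1.6 1.2]
to [560. 242. 170.] n 8 dist 310.5 ang [ 2.1 32.2  0.5]
   [-3.1 38.6  2.9] [0.3 4.  0.1]
   [-3.3 38.6  2.5] [0.3 4.  0.1]
   [-3.4 38.6  2.1] [0.3 4.  0.1]
   [-3.5 38.6  1.7] [0.3 4.  0.1]
   [-3.5 38.6  1.3] [0.3 4.  0.1]
   [-3.6 38.6  0.9] [0.3 4.  0.1]
   [-3.6 38.6  0.4] [0.3 4.  0.1]
   [-3.6 38.6  0. ] [0.3 4.  0.1]
```

View pics/d4.png

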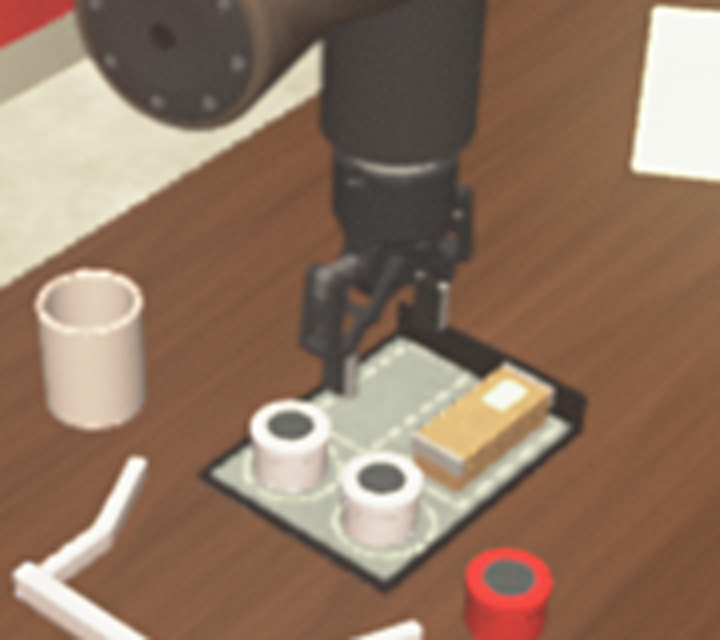

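Both tins stand in their circles. Moving to box_b.

>>> servo_tool(
  steps=[
    {"jaw": 1, "x": -3, "y": 38, "z": 3, "rx": 0.3, "ry": 4, "rz": 0},
    {"jaw": 1, "x": -3, "y": 38, "z": 2.5, "rx": 0.3, "ry": 4, "rz": 0},
    {"jaw": 1, "x": -3, "y": 38, "z": 2, "rx": 0.3, "ry": 4, "rz": 0},
    {"jaw": 1, "x": -3, "y": 38, "z": 1.5, "rx": 0.3, "ry": 4, "rz": 0},
    {"jaw": 1, "x": -3, "y": 38, "z": 1.5, "rx": 0.3, "ry": 4, "rz": 0},
    {"jaw": 1, "x": -3, "y": 38, "z": 1, "rx": 0.3, "ry": 4, "rz": 0},
    {"jaw": 1, "x": -3, "y": 30, "z": 0.5, "rx": 0.3, "ry": 3, "rz": 0},
    {"jaw": 1, "x": 0, "y": 15, "z": 0, "rx": 0, "ry": 2, "rz": 0},
  ],
)

```text
t: 16.17
eef_pos: [555.6, 215.8, 174.9]
ee_rot: [0.504, 0.014, 0.864, -0.011]
wrist_force: [-0.2, -1.5, -0.5]
width: 85.6
```

```bash
python3 go.py 545,242,137,88,32
```

```text
t 16.17 [555.6 215.8 174.9] w 85.6 F [-0.2 -1.5 -0.5]
to [545. 242. 137.] n 2 dist 47.2 ang [-0.2  2.5  0.2]
   [19.3 13.   4.3] [-0.1  1.3  0.1]
   [19.2 12.9  4.7] [-0.1  1.3  0.1]
```

>>> servo_tool(
  steps=[
    {"jaw": 1, "x": 17, "y": 13, "z": 4, "rx": 0, "ry": 1.3, "rz": 0},
    {"jaw": 1, "x": 17, "y": 11, "z": 4, "rx": 0, "ry": 1, "rz": 0},
    {"jaw": 1, "x": 0, "y": 0, "z": 0, "rx": 0, "ry": 0, "rz": 0},
  ],
)

```text
t: 16.42
eef_pos: [546.6, 245.5, 138.2]
ee_rot: [0.484, 0.013, 0.875, -0.01]
wrist_force: [-1.1, -0.3, -0.8]
width: 85.6
```

```bash
python3 go.py 498,243.4,63,88,32;  python3 pic.py side e1 130 150 330 310 4; python3 pic.py top e2 130 180 330 300 4
```

```text
t 16.42 [546.6 245.5 138.2] w 85.6 F [-1.1 -0.3 -0.8]
to [498.  243.4  63. ] n 3 dist 89.6 ang [-0.1 -0.1  0.3]
   [29.8 -1.1 -0.4] [-0.  -0.   0.1]
   [29.8 -1.2 -0.4] [-0.  -0.   0.1]
   [29.8 -1.2 -0.4] [-0.  -0.   0.1]
```

View pics/e1.png

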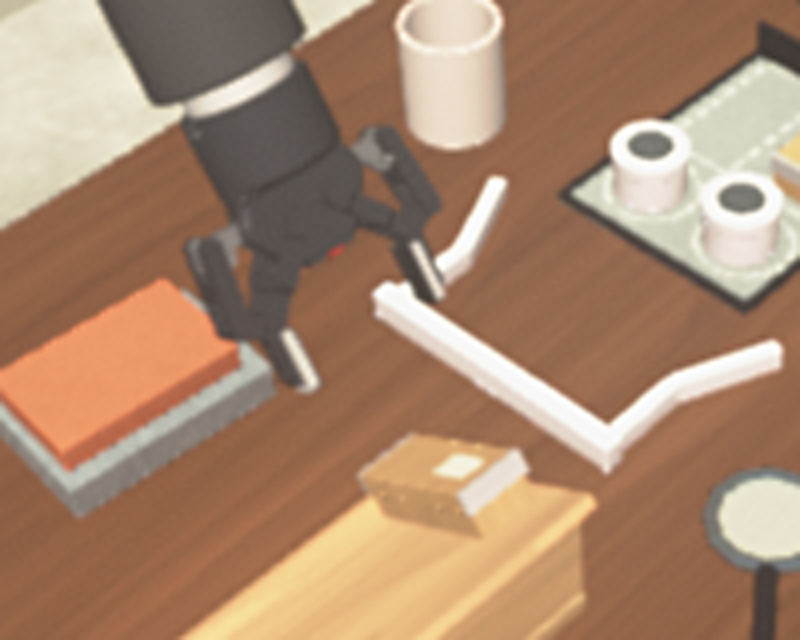

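View pics/e2.png

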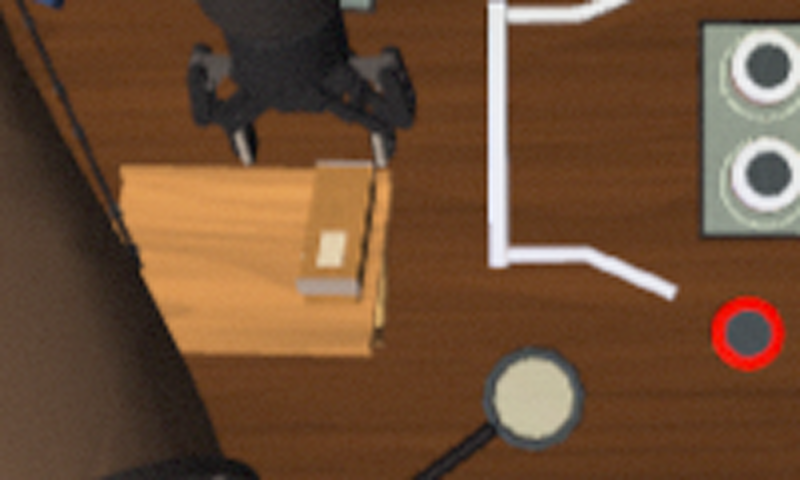

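>>> servo_tool(
  steps=[
    {"jaw": 1, "x": 18, "y": -2, "z": 0, "rx": 0, "ry": 0, "rz": 0.3},
    {"jaw": 1, "x": 22, "y": 0, "z": 0, "rx": 0, "ry": 0, "rz": 0},
    {"jaw": 1, "x": 18, "y": 0, "z": 0, "rx": 0, "ry": 0, "rz": 0},
    {"jaw": 1, "x": 2, "y": 0, "z": 0, "rx": 0, "ry": 0, "rz": 0},
  ],
)

```text
t: 16.85
eef_pos: [518.4, 239.4, 93.8]
ee_rot: [0.491, 0.017, 0.871, -0.008]
wrist_force: [-0.5, -0.0, -0.6]
width: 85.5
```

```bash
python3 go.py 498,243.4,63,88,32;  python3 pic.py side e3 130 150 330 310 4; python3 pic.py top e4 130 180 330 300 4
```

```text
t 16.85 [518.4 239.4  93.8] w 85.5 F [-0.5 -0.  -0.6]
to [498.  243.4  63. ] n 1 dist 37.2 ang [-0.1  0.8 -0.2]
   [37.   3.2 -1.6] [-0.1  0.8 -0.2]
```

View pics/e3.png

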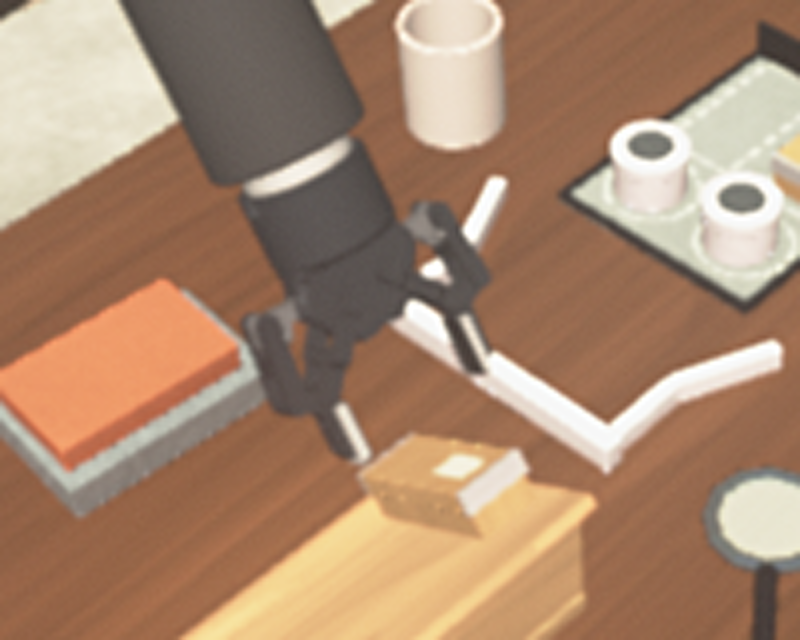

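View pics/e4.png

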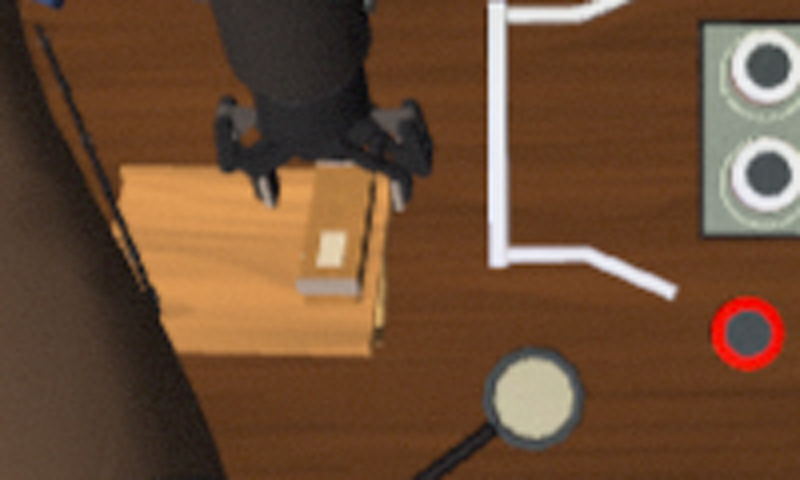

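The open fingers straddle box_b with plenty of clearance. Continuing down.

>>> servo_tool(
  steps=[
    {"jaw": 1, "x": 15, "y": 2, "z": -1, "rx": 0, "ry": 0.8, "rz": 0},
    {"jaw": 1, "x": 15, "y": 0, "z": 0, "rx": 0, "ry": 0, "rz": 0},
    {"jaw": 1, "x": 8, "y": 0, "z": 0, "rx": 0, "ry": 0, "rz": 0},
    {"jaw": 1, "x": 0, "y": 0, "z": 0, "rx": 0, "ry": 0, "rz": 0},
  ],
)

```text
t: 17.28
eef_pos: [503.7, 242.6, 67.8]
ee_rot: [0.489, 0.018, 0.872, -0.006]
wrist_force: [0.4, -0.2, 0.1]
width: 85.5
```

```bash
python3 go.py 498,242,63,88,32;  python3 pic.py side e5 180 180 310 300 5; python3 pic.py top e6 130 180 330 300 4
```

```text
t 17.28 [503.7 242.6  67.8] w 85.5 F [ 0.4 -0.2  0.1]
to [498. 242.  63.] n 1 dist 7.5 ang [ 0.1  0.6 -0.5]
   [ 7.1 -0.8 -2.3] [ 0.1  0.6 -0.5]
```

View pics/e5.png

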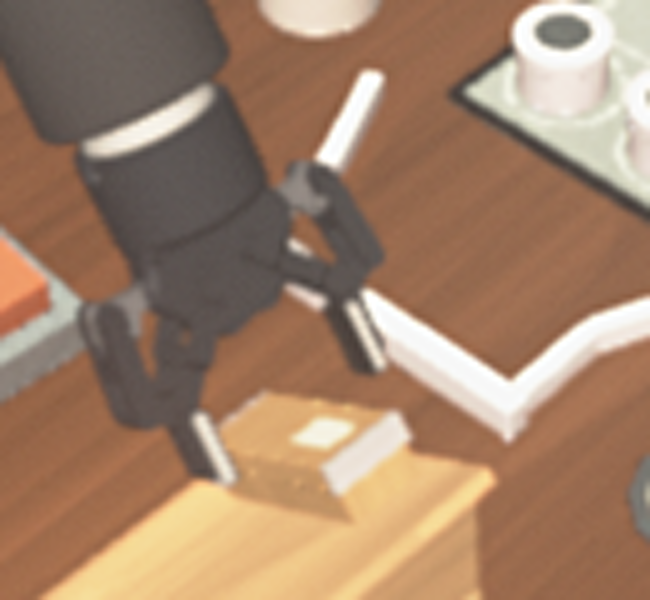

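View pics/e6.png

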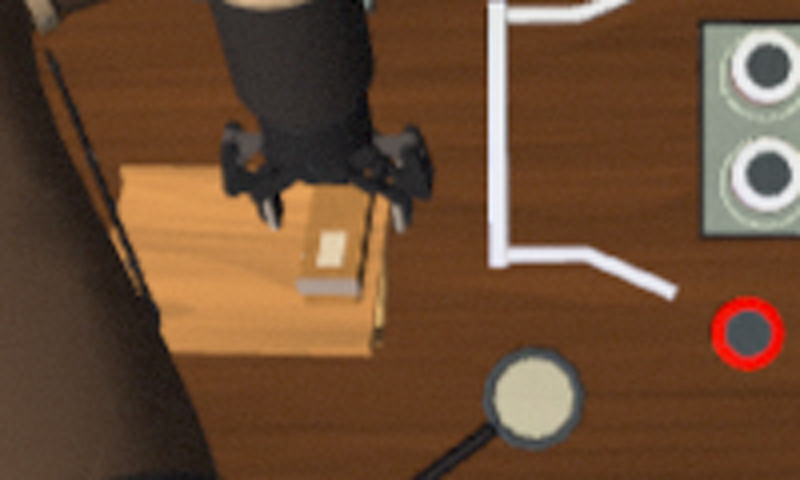

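Fingertips at crop rows ~225, and box_b spans 162–290, so they are at mid-length. Going 6 mm deeper, then closing.

>>> servo_tool(
  steps=[
    {"jaw": 1, "x": 6, "y": -1, "z": -2, "rx": 0, "ry": 0.5, "rz": -0.4},
    {"jaw": 0.7, "x": 1, "y": 0, "z": 0, "rx": 0, "ry": 0, "rz": 0},
    {"jaw": 0.1, "x": 0, "y": 0, "z": 0, "rx": 0, "ry": 0, "rz": 0},
    {"jaw": 0.1, "x": 0, "y": 0, "z": 0, "rx": 0, "ry": 0, "rz": 0},
    {"jaw": 0.1, "x": 0, "y": 0, "z": 0, "rx": 0, "ry": 0, "rz": 0},
    {"jaw": 0.1, "x": 0, "y": 0, "z": 0, "rx": 0, "ry": 0, "rz": 0},
  ],
)

```text
t: 17.88
eef_pos: [501.6, 242.5, 65.9]
ee_rot: [0.488, 0.015, 0.873, -0.007]
wrist_force: [-1.2, -0.5, -1.0]
width: 42.5
```

```bash
python3 go.py 498,242,63,88,32
```

```text
t 17.88 [501.6 242.5  65.9] w 42.5 F [-1.2 -0.5 -1. ]
to [498. 242.  63.] n 1 dist 4.6 ang [ 0.2  0.4 -0.1]
   [ 4.4 -0.6 -1.5] [ 0.2  0.4 -0.1]
```

>>> servo_tool(
  steps=[
    {"jaw": 0.1, "x": -15, "y": 0, "z": 0, "rx": 0, "ry": 0, "rz": 0},
    {"jaw": 0.1, "x": -35, "y": 0, "z": 0, "rx": 0, "ry": 0, "rz": 0},
    {"jaw": 0.1, "x": -35, "y": -2, "z": 0, "rx": 0, "ry": 0, "rz": 0},
    {"jaw": 0.1, "x": -10, "y": -15, "z": 5, "rx": -0.4, "ry": -6.4, "rz": 0},
    {"jaw": 0.1, "x": 0, "y": -25, "z": 10, "rx": -0.4, "ry": -6.4, "rz": 0},
    {"jaw": 0.1, "x": 0, "y": -25, "z": 5, "rx": -0.4, "ry": -6.4, "rz": 0},
    {"jaw": 0.1, "x": 0, "y": -25, "z": 5, "rx": -0.4, "ry": -6.4, "rz": 0},
    {"jaw": 0.1, "x": 0, "y": -25, "z": 5, "rx": 0, "ry": -5, "rz": 0},
  ],
)

```text
t: 18.55
eef_pos: [584.4, 123.6, 133.5]
ee_rot: [0.705, 0.003, 0.71, 0.003]
wrist_force: [0.1, -0.6, -1.8]
width: 42.5
```

```bash
python3 go.py 622,-194,120,178.9; python3 pic.py side f1 180 120 380 280 4
```

```text
t 18.55 [584.4 123.6 133.5] w 42.5 F [ 0.1 -0.6 -1.8]
to [ 622. -194.  120.] n 13 dist 320.1 ang [-89.    0.1  -0.7]
   [  0.8 -24.4   2.9] [-6.8  0.  -0.1]
   [  0.8 -24.6  -0. ] [-6.8  0.  -0.1]
   [  0.9 -24.4  -2.9] [-6.8  0.  -0.1]
   [  0.9 -23.9  -5.8] [-6.8  0.  -0.1]
   [  0.9 -23.   -8.6] [-6.8  0.  -0.1]
   [  0.9 -21.8 -11.3] [-6.8  0.  -0.1]
   [  0.9 -20.3 -13.8] [-6.8  0.  -0.1]
   [  1.  -18.5 -16.2] [-6.8  0.  -0.1]
   [  1.  -16.5 -18.3] [-6.8  0.  -0.1]
   [  1.  -14.2 -20.1] [-6.8  0.  -0.1]
   [  1.  -11.7 -21.6] [-6.8  0.  -0.1]
   [  1.   -9.  -22.9] [-6.8  0.  -0.1]
   [  1.   -6.2 -23.8] [-6.8  0.  -0.1]
```

View pics/f1.png

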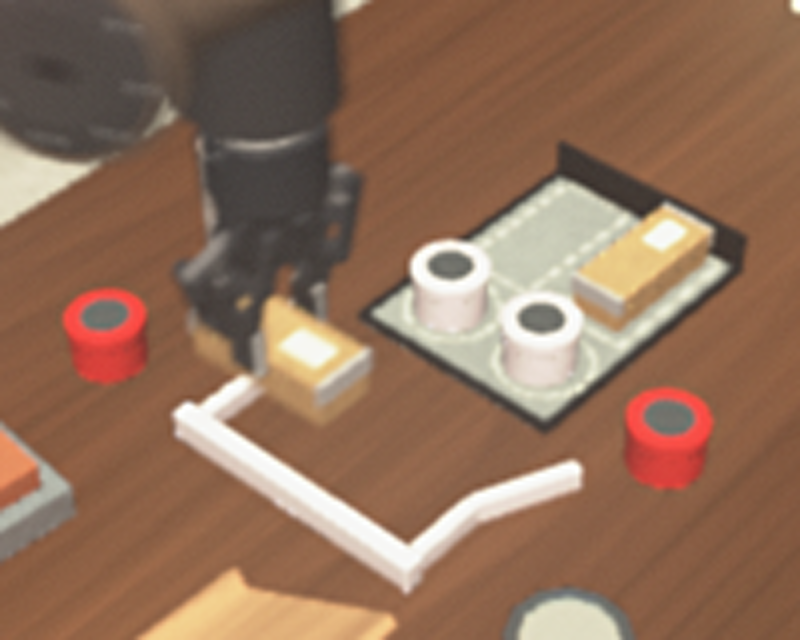

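>>> servo_tool(
  steps=[
    {"jaw": 0.1, "x": 0, "y": -24, "z": 3, "rx": -6.8, "ry": 0, "rz": 0},
    {"jaw": 0.1, "x": 0, "y": -24, "z": 0, "rx": -6.8, "ry": 0, "rz": 0},
    {"jaw": 0.1, "x": 0, "y": -24, "z": -3, "rx": -6.8, "ry": 0, "rz": 0},
    {"jaw": 0.1, "x": 0, "y": -24, "z": -6, "rx": -6.8, "ry": 0, "rz": 0},
    {"jaw": 0.1, "x": 0, "y": -23, "z": -8.5, "rx": -6.8, "ry": 0, "rz": 0},
    {"jaw": 0.1, "x": 0, "y": -22, "z": -11, "rx": -6.8, "ry": 0, "rz": 0},
    {"jaw": 0.1, "x": 0, "y": -20, "z": -14, "rx": -6.8, "ry": 0, "rz": 0},
    {"jaw": 0.1, "x": 0, "y": -18.5, "z": -16, "rx": -6.8, "ry": 0, "rz": 0},
  ],
)

```text
t: 19.27
eef_pos: [599.5, -81.3, 132.5]
ee_rot: [0.621, -0.331, 0.624, 0.339]
wrist_force: [0.9, 0.3, -1.9]
width: 42.2
```

```bash
python3 go.py 622,-194,100,178.9
```

```text
t 19.27 [599.5 -81.3 132.5] w 42.2 F [ 0.9  0.3 -1.9]
to [ 622. -194.  100.] n 5 dist 119.4 ang [-32.3   0.3  -0.6]
   [  6.3 -16.2 -16.3] [-6.5  0.1 -0.1]
   [  6.3 -14.3 -18.1] [-6.5  0.1 -0.1]
   [  6.4 -12.2 -19.6] [-6.5  0.1 -0.1]
   [  6.4  -9.9 -20.8] [-6.5  0.1 -0.1]
   [  6.5  -7.4 -21.8] [-6.5  0.1 -0.1]
```

>>> servo_tool(
  steps=[
    {"jaw": 0.1, "x": 2, "y": -16, "z": -16, "rx": -6.4, "ry": 0, "rz": 0},
    {"jaw": 0.1, "x": 5, "y": -14, "z": -18, "rx": -6.4, "ry": 0, "rz": 0},
    {"jaw": 0.1, "x": 6, "y": -12, "z": -20, "rx": -6.4, "ry": 0, "rz": 0},
    {"jaw": 0.1, "x": 6, "y": -9, "z": -20, "rx": -6.4, "ry": 0, "rz": 0},
    {"jaw": 0.1, "x": 6, "y": -6, "z": -18, "rx": -5, "ry": 0, "rz": 0},
    {"jaw": 0.1, "x": 0, "y": 0, "z": 0, "rx": 0, "ry": 0, "rz": 0},
  ],
)

```text
t: 19.77
eef_pos: [620.6, -197.6, 104.7]
ee_rot: [0.504, -0.49, 0.505, 0.501]
wrist_force: [0.1, 1.2, -2.4]
width: 42.6
```

```bash
python3 go.py 622,-194,60,178.9; python3 pic.py side f2 220 80 400 240 4
```

```text
t 19.77 [ 620.6 -197.6  104.7] w 42.6 F [ 0.1  1.2 -2.4]
to [ 622. -194.   60.] n 2 dist 44.8 ang [ 0.1  0.6 -0.7]
   [22.3 -1.   1.6] [ 0.   0.3 -0.4]
   [22.3 -0.8  1.7] [ 0.   0.3 -0.4]
```

View pics/f2.png

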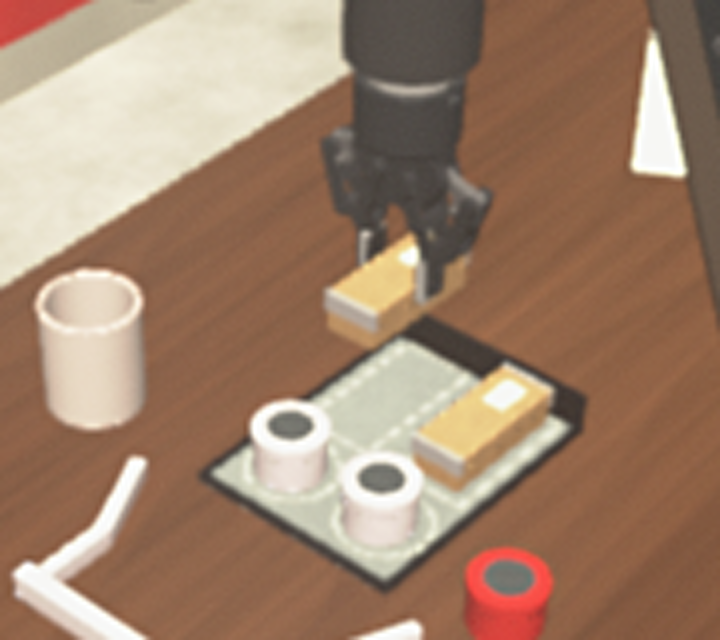

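```bash
python3 - <<'E'
from h import *
for z in (122,127,132):
  for y in (-142.6,):
    print(z,[((proj(SIDE,(x,y,zz))-np.array([220,80])+.5)*4).round(0) for x in(642.6,598.6) for zz in (z,z-32)],((proj(SIDE,(598.6,y-110,z))-np.array([220,80])+.5)*4).round(0))
print([((proj(SIDE,(620,y,127))-np.array([220,80])+.5)*4).round(0) for y in (-137,-142,-147)])
E
python3 - <<'E'
import cv2
a=cv2.imread('pics/f2.png');cv2.imwrite('pics/f3.png',cv2.resize(a[200:380,300:500],None,fx=3,fy=3,interpolation=cv2.INTER_CUBIC))
E
```

```text
122 [array([327., 294.]), array([326., 330.]), array([376., 318.]), array([374., 355.])] [470. 249.]
127 [array([327., 288.]), array([326., 324.]), array([376., 312.]), array([374., 349.])] [471. 243.]
132 [array([327., 282.]), array([326., 319.]), array([376., 307.]), array([375., 343.])] [471. 238.]
[array([347., 304.]), array([352., 301.]), array([356., 298.])]
```

View pics/f3.png

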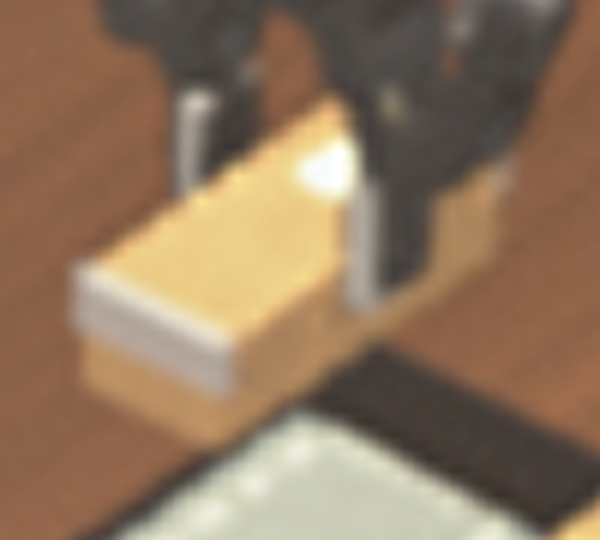

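Box_b is held square over its outline (near lid corners at crop (326,288) and (378,313), as predicted). Its wall end droops by about 2–3°, so I'll correct that while lowering.

>>> servo_tool(
  steps=[
    {"jaw": 0.1, "x": 18, "y": -1.5, "z": 3.5, "rx": 0, "ry": 1.5, "rz": -0.7},
    {"jaw": 0.1, "x": 25, "y": 0, "z": 0, "rx": 0, "ry": 1, "rz": 0},
    {"jaw": 0.1, "x": 15, "y": 0, "z": 0, "rx": 0, "ry": 0, "rz": 0},
    {"jaw": 0.1, "x": 0, "y": 0, "z": 0, "rx": 0, "ry": 0, "rz": 0},
  ],
)

```text
t: 20.15
eef_pos: [622.9, -193.1, 47.2]
ee_rot: [0.5, -0.501, 0.516, 0.483]
wrist_force: [-0.5, -0.1, -2.3]
width: 42.9
```

```bash
python3 go.py 622,-194,16,178.9
python3 - <<'E'
from rig import r
import cv2
c=r.camera("side")["img"][100:220,280:400,::-1];cv2.imwrite("pics/f4.png",cv2.resize(c,None,fx=5,fy=5,interpolation=cv2.INTER_CUBIC))
E
```

```text
t 20.15 [ 622.9 -193.1   47.2] w 42.9 F [-0.5 -0.1 -2.3]
to [ 622. -194.   16.] n 1 dist 31.2 ang [-0.7 -2.   0.2]
   [31.2  1.   0.1] [-0.7 -2.   0.2]
```

View pics/f4.png

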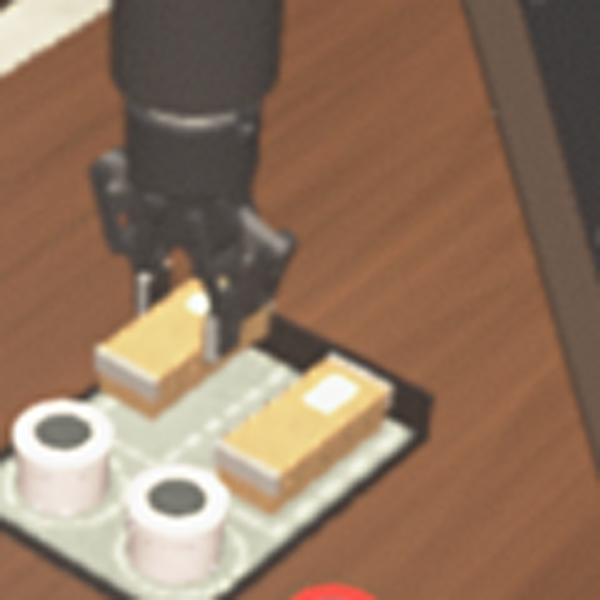

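Run:
```python
from h import *
f=lambda p:((proj(SIDE,p)-np.array([280,100])+.5)*5)
for dz in (-8,-4,0,4):
  a=f((601,-138,69));b=f((601,-248,69+dz));print(dz,a,b,(b-a)[1]/(b-a)[0])
a=f((514.5,-138,36));b=f((514.5,-248,36));print(a,b,(b-a)[1]/(b-a)[0])
```

```text
-8 [157.87943976 374.45936045] [272.40824617 297.60700138] -0.6710308216235885
-4 [157.87943976 374.45936045] [272.86667005 292.21823221] -0.7152196642275624
0 [157.87943976 374.45936045] [273.32683834 286.80895731] -0.759223717573394
4 [157.87943976 374.45936045] [273.78876105 281.3790594 ] -0.8030441383723259
[276.1510606  483.44667664] [388.12880817 389.86834494] -0.8356868550669745
```

```bash
python3 go.py
python3 - <<'E'
from rig import r
import cv2
c=r.camera("side")["img"][150:190,290:340,::-1];cv2.imwrite("pics/f5.png",cv2.resize(c,None,fx=14,fy=14,interpolation=cv2.INTER_CUBIC))
from h import *
for z in (60,65,69): print(z,[((proj(SIDE,(x,-138,zz))-np.array([290,150])+.5)*14).round(0) for x in (645,601) for zz in (z,z-32)])
E
```

```text
t 20.2 [ 623.6 -193.1   48.5] w 42.5 F [-0.5 -0.2 -1.8]
60 [array([135., 296.]), array([132., 415.]), array([300., 383.]), array([295., 503.])]
65 [array([135., 277.]), array([132., 397.]), array([301., 364.]), array([296., 484.])]
69 [array([136., 261.]), array([133., 382.]), array([302., 348.]), array([297., 469.])]
```

View pics/f5.png

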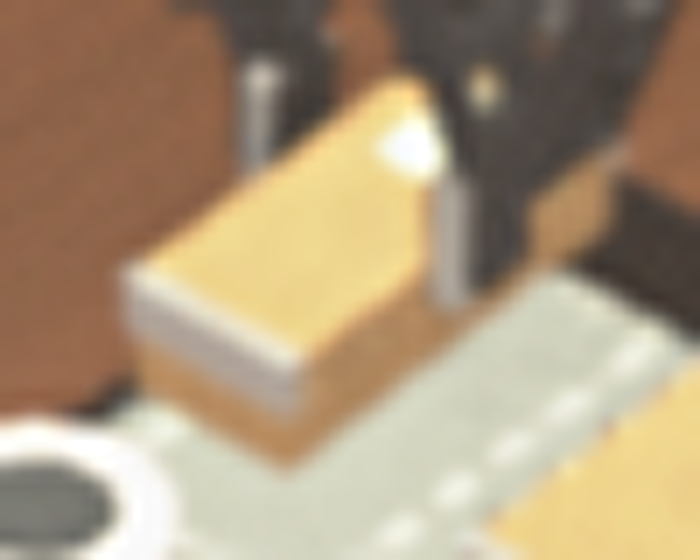

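The far end droops more now, so my correction had the wrong sign. I'll reverse it.

>>> servo_tool(
  steps=[
    {"jaw": 0.1, "x": 0, "y": 1, "z": -0.5, "rx": -0.5, "ry": -2, "rz": 0.2},
    {"jaw": 0.1, "x": 0, "y": 0, "z": 0, "rx": 0, "ry": -2, "rz": 0},
    {"jaw": 0.1, "x": 0, "y": 0, "z": 0, "rx": 0, "ry": 0, "rz": 0},
  ],
)

```text
t: 20.5
eef_pos: [626.0, -191.9, 54.2]
ee_rot: [0.516, -0.487, 0.494, 0.503]
wrist_force: [1.0, -0.4, -0.7]
width: 42.9
```

```bash
python3 go.py 622,-194,18,178.9
python3 - <<'E'
from rig import r
import cv2
c=r.camera("side")["img"][150:190,290:340,::-1];cv2.imwrite("pics/f6.png",cv2.resize(c,None,fx=14,fy=14,interpolation=cv2.INTER_CUBIC))
E
```

```text
t 20.5 [ 626.  -191.9   54.2] w 42.9 F [ 1.  -0.4 -0.7]
to [ 622. -194.   18.] n 1 dist 36.4 ang [0.  2.2 0.4]
   [36.   4.2 -3.5] [0.  2.2 0.4]
```

View pics/f6.png

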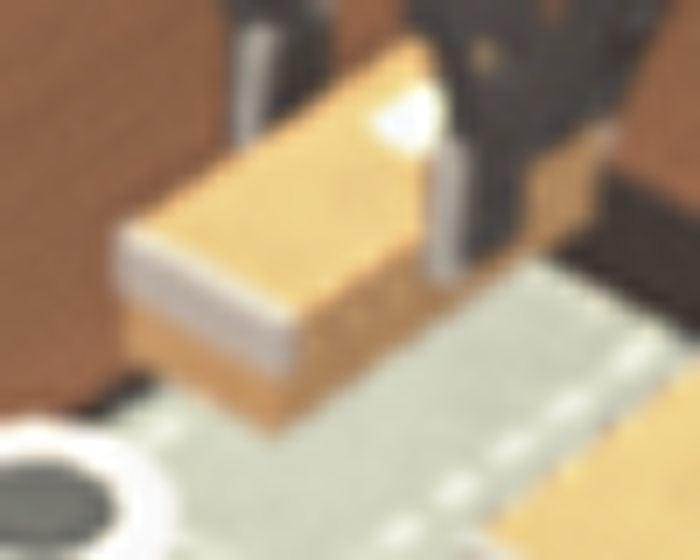

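The slope got worse (0.65→0.61), so the first direction was right but not enough. The box sits about 4–5° off in the grip. Tilting forward again.

>>> servo_tool(
  steps=[
    {"jaw": 0.1, "x": 10, "y": 3, "z": -2, "rx": 0, "ry": 3, "rz": 0.3},
    {"jaw": 0.1, "x": 6, "y": 0, "z": 0, "rx": 0, "ry": 3, "rz": 0},
    {"jaw": 0.1, "x": 0, "y": 0, "z": 0, "rx": 0, "ry": 0.5, "rz": 0},
    {"jaw": 0.1, "x": 0, "y": 0, "z": 0, "rx": 0, "ry": 0, "rz": 0},
  ],
)

```text
t: 20.88
eef_pos: [626.8, -194.3, 43.3]
ee_rot: [0.486, -0.518, 0.524, 0.47]
wrist_force: [-0.5, 0.5, -2.4]
width: 43.1
```

```bash
python3 go.py 622,-194,18,178.9
python3 - <<'E'
from rig import r
import cv2
c=r.camera("side")["img"][150:190,290:340,::-1];cv2.imwrite("pics/f7.png",cv2.resize(c,None,fx=14,fy=14,interpolation=cv2.INTER_CUBIC))
E
```

```text
t 20.88 [ 626.8 -194.3   43.3] w 43.1 F [-0.5  0.5 -2.4]
to [ 622. -194.   18.] n 1 dist 25.7 ang [-0.2 -4.9  0.6]
   [25.1  5.1  2.3] [-0.2 -4.9  0.6]
```

View pics/f7.png

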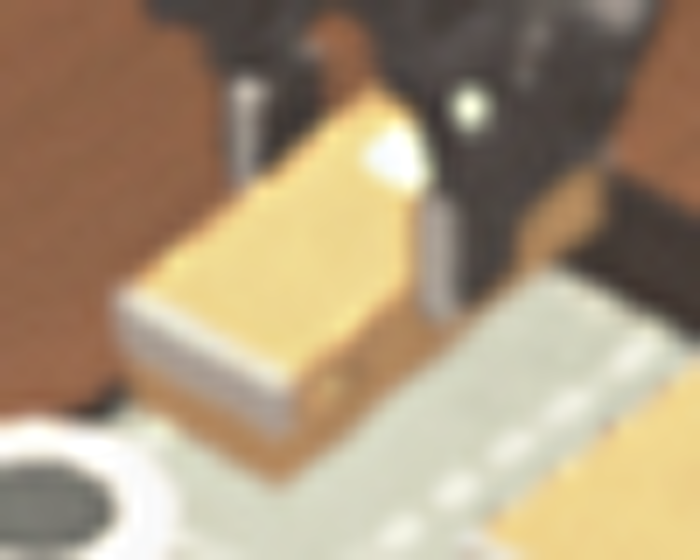

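Now the lid edge slope is about 0.70 against 0.76 for level, which is close enough. Lowering to contact.

>>> servo_tool(
  steps=[
    {"jaw": 0.1, "x": 8, "y": 4, "z": 0, "rx": 0, "ry": 0, "rz": 0.5},
    {"jaw": 0.1, "x": 8, "y": 0, "z": 0, "rx": 0, "ry": 0, "rz": 0},
    {"jaw": 0.1, "x": 0, "y": 0, "z": 0, "rx": 0, "ry": 0, "rz": 0},
  ],
)

```text
t: 21.18
eef_pos: [624.1, -195.4, 28.2]
ee_rot: [0.486, -0.515, 0.525, 0.472]
wrist_force: [-1.0, -0.2, -2.3]
width: 42.8
```

```bash
python3 go.py 622,-194,18,178.9
```

```text
t 21.18 [ 624.1 -195.4   28.2] w 42.8 F [-1.  -0.2 -2.3]
to [ 622. -194.   18.] n 1 dist 10.5 ang [-0.2 -4.7  0.3]
   [10.1  2.1  2.2] [-0.2 -4.7  0.3]
```

>>> servo_tool(
  steps=[
    {"jaw": 0.1, "x": 6, "y": 2, "z": 1, "rx": 0, "ry": 0, "rz": 0},
    {"jaw": 0.1, "x": 3, "y": 0, "z": 0, "rx": 0, "ry": 0, "rz": 0},
  ],
)

```text
t: 21.35
eef_pos: [623.3, -196.5, 20.0]
ee_rot: [0.486, -0.516, 0.524, 0.471]
wrist_force: [-5.9, -0.6, 9.9]
width: 42.5
```

>>> servo_tool(
  steps=[
    {"jaw": 0.1, "x": 2, "y": 0, "z": 0, "rx": 0, "ry": 0, "rz": 0},
    {"jaw": 0.1, "x": 1, "y": 0, "z": 0, "rx": 0, "ry": 0, "rz": 0},
  ],
)

```text
t: 21.52
eef_pos: [623.6, -197.4, 19.2]
ee_rot: [0.487, -0.516, 0.524, 0.471]
wrist_force: [-4.1, 6.1, 12.1]
width: 42.6
```

>>> servo_tool(
  steps=[
    {"jaw": 0.1, "x": -1, "y": 0, "z": 3, "rx": 0, "ry": 0, "rz": 0},
    {"jaw": 0.7, "x": -0.5, "y": 0, "z": 0, "rx": 0, "ry": 0, "rz": 0},
    {"jaw": 0.7, "x": 0, "y": 0, "z": 0, "rx": 0, "ry": 0, "rz": 0},
    {"jaw": 0.7, "x": -10, "y": 0, "z": 0, "rx": 0, "ry": 0, "rz": 0},
    {"jaw": 0.7, "x": -25, "y": 0, "z": 0, "rx": 0, "ry": 0, "rz": 0},
    {"jaw": 0.8, "x": -40, "y": 0, "z": 0, "rx": 0, "ry": -2, "rz": 0},
    {"jaw": 1, "x": -40, "y": 0, "z": 0, "rx": 0, "ry": -2.5, "rz": 0},
    {"jaw": 1, "x": -10, "y": 0, "z": -15, "rx": 0, "ry": 0, "rz": 0},
  ],
)

```text
t: 22.18
eef_pos: [619.3, -199.9, 146.3]
ee_rot: [0.505, -0.494, 0.506, 0.495]
wrist_force: [1.0, 0.0, 0.9]
width: 85.2
```

```bash
python3 pic.py side g1 260 100 400 240 4;  python3 go.py 580,-310,120,178.9 580,-310,15,178.9
```

```text
t 22.23 [ 619.2 -202.9  146.5] w 85.4 F [ 1.8 -2.6  1.8]
to [ 580. -310.  120.] n 3 dist 117.0 ang [-0.2 -0.1 -0.1]
   [  8.9  12.2 -36. ] [-0.1 -0.  -0. ]
   [  8.9  12.3 -36. ] [-0.1 -0.  -0. ]
   [  8.9  12.3 -35.9] [-0.1 -0.  -0. ]
to [ 580. -310.   15.] n 3 dist 105.0 ang [0. 0. 0.]
   [35.  0.  0.] [0. 0. 0.]
   [35.  0.  0.] [0. 0. 0.]
   [35.  0.  0.] [0. 0. 0.]
```

View pics/g1.png

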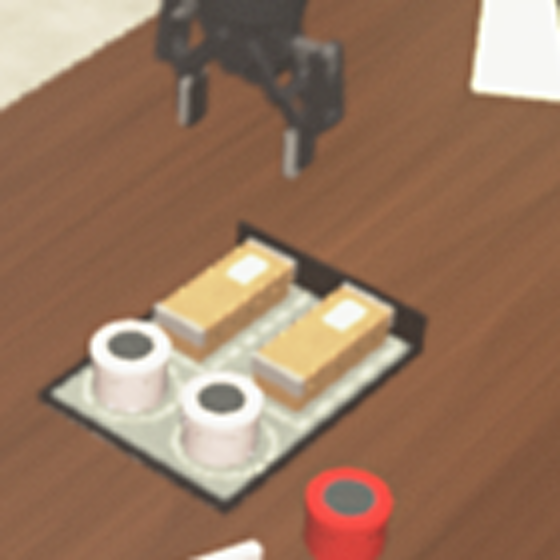

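All four pieces are in the tray and flat. I'll move behind the push wall and take a clear top view to measure.

>>> servo_tool(
  steps=[
    {"jaw": 1, "x": 5, "y": 12, "z": -36, "rx": 0, "ry": 0, "rz": 0},
    {"jaw": 1, "x": 8, "y": 12, "z": -36, "rx": 0, "ry": 0, "rz": 0},
    {"jaw": 1, "x": 8, "y": 10, "z": -30, "rx": 0, "ry": 0, "rz": 0},
    {"jaw": 1, "x": 0, "y": 0, "z": 0, "rx": 0, "ry": 0, "rz": 0},
  ],
)

```text
t: 22.57
eef_pos: [585.2, -307.5, 131.9]
ee_rot: [0.506, -0.498, 0.503, 0.492]
wrist_force: [-0.1, 1.5, -0.6]
width: 85.1
```

```bash
python3 pic.py top g2 250 150 400 260 5;  python3 go.py 580,-310,15,178.9
```

```text
t 22.62 [ 586.2 -306.2  132.7] w 85.2 F [ 0.1 -0.1  0.3]
to [ 580. -310.   15.] n 3 dist 117.9 ang [ 0.  -0.2  0.6]
   [39.2  2.4 -1.2] [ 0.  -0.1  0.2]
   [39.2  2.3 -1.2] [ 0.  -0.1  0.2]
   [39.2  2.2 -1.3] [ 0.  -0.1  0.2]
```

View pics/g2.png

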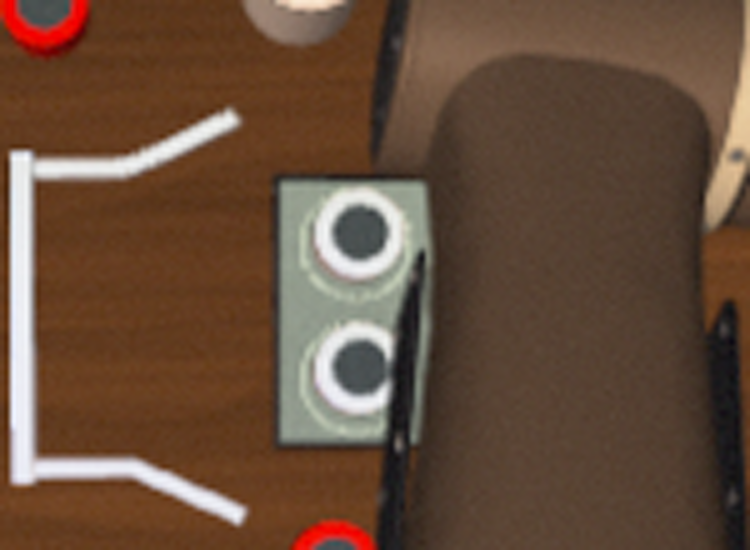

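Run:
```python
from h import *
np.set_printoptions(precision=1,suppress=True)
T=lambda p,z:onz(TOP,*crop(p,250,150,5),z)
print(T((359,234),44),T((355,244),4));print(T((359,368),44),T((355,378),4))
S=lambda p,z:onz(SIDE,*crop(p,260,100,4),z)
for n,c in(("b",[(157,308),(207,337),(297,266),(249,240)]),("a",[(256,353),(305,383),(393,308),(344,283)])):
    q=np.array([S(p,36) for p in c]);print(n,q.mean(0),q[:,:2].round(0).tolist())
```

```text
[624.8 -83.   44. ] [624.1 -84.2   4. ]
[541.6 -80.6  44. ] [538.2 -81.8   4. ]
b [ 622.2 -193.2   36. ] [[646.0, -139.0], [598.0, -137.0], [599.0, -247.0], [646.0, -249.0]]
a [ 537.3 -198.8   36. ] [[560.0, -146.0], [514.0, -143.0], [515.0, -253.0], [560.0, -253.0]]
```

>>> servo_tool(
  steps=[
    {"jaw": 1, "x": 25, "y": 5, "z": -3, "rx": 0, "ry": 0, "rz": 0.5},
    {"jaw": 1, "x": 38, "y": 0, "z": 0, "rx": 0, "ry": 0, "rz": 0},
    {"jaw": 1, "x": 30, "y": 0, "z": 0, "rx": 0, "ry": 0, "rz": 0},
    {"jaw": 1, "x": 15, "y": 0, "z": 0, "rx": 0, "ry": 0, "rz": 0},
    {"jaw": 1, "x": 0, "y": 0, "z": 0, "rx": 0, "ry": 0, "rz": 0},
  ],
)

```text
t: 23.03
eef_pos: [584.9, -310.8, 26.5]
ee_rot: [0.506, -0.499, 0.504, 0.491]
wrist_force: [0.0, -1.3, -0.2]
width: 85.3
```

```bash
python3 go.py 579.5,-300,10,178.9; python3 pic.py side g3 240 80 440 230 4
```

```text
t 23.03 [ 584.9 -310.8   26.5] w 85.3 F [ 0.  -1.3 -0.2]
to [ 579.5 -300.    10. ] n 1 dist 20.5 ang [-0.1 -0.3  0.6]
   [16.4  5.7 10.8] [-0.1 -0.3  0.6]
```

View pics/g3.png

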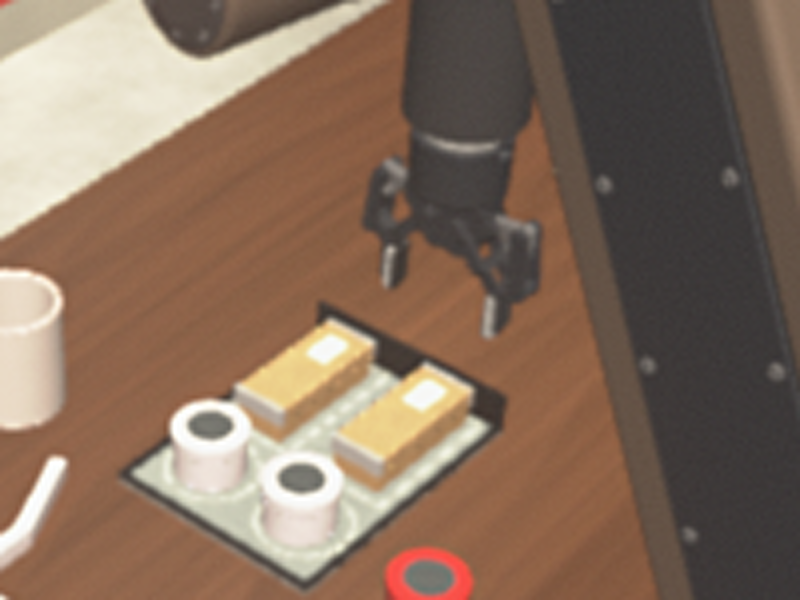

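Measured offsets: tins about 1–4 mm, box_b 1 mm, and box_a 6 mm towards the wall, all within 12 mm. Positioning for the push.

>>> servo_tool(
  steps=[
    {"jaw": 0.7, "x": 10, "y": 5, "z": 5, "rx": 0, "ry": 0, "rz": 0.6},
    {"jaw": 0.7, "x": 10, "y": 0, "z": 3, "rx": 0, "ry": 0, "rz": 0},
    {"jaw": 0.7, "x": 0, "y": 0, "z": 0, "rx": 0, "ry": 0, "rz": 0},
  ],
)

```text
t: 23.33
eef_pos: [583.1, -302.1, 10.1]
ee_rot: [0.504, -0.498, 0.505, 0.493]
wrist_force: [-0.6, -1.0, -0.5]
width: 59.7
```

```bash
python3 go.py 579,-278,5,179.5
```

```text
t 23.33 [ 583.1 -302.1   10.1] w 59.7 F [-0.6 -1.  -0.5]
to [ 579. -278.    5.] n 1 dist 24.9 ang [-0.6 -0.4  0.2]
   [ 4.9  4.6 24. ] [-0.6 -0.4  0.2]
```

>>> servo_tool(
  steps=[
    {"jaw": 0.7, "x": 3, "y": 4, "z": 8, "rx": -0.5, "ry": -0.3, "rz": 0},
    {"jaw": 0.7, "x": 1, "y": 0, "z": 6, "rx": 0, "ry": 0, "rz": 0},
    {"jaw": 0.7, "x": 0, "y": 0, "z": 4, "rx": 0, "ry": 0, "rz": 0},
    {"jaw": 0.7, "x": 0, "y": 0, "z": 3, "rx": 0, "ry": 0, "rz": 0},
  ],
)

```text
t: 23.67
eef_pos: [580.4, -278.9, 7.9]
ee_rot: [0.503, -0.5, 0.501, 0.496]
wrist_force: [0.8, 0.5, -0.3]
width: 59.8
```

```bash
python3 go.py 579,-278,5,179.5
```

```text
t 23.67 [ 580.4 -278.9    7.9] w 59.8 F [ 0.8  0.5 -0.3]
to [ 579. -278.    5.] n 1 dist 3.3 ang [ 0.  -0.1  0.4]
   [2.9 1.5 0.9] [ 0.  -0.1  0.4]
```

>>> servo_tool(
  steps=[
    {"jaw": 0.7, "x": 1, "y": 1, "z": 3, "rx": 0, "ry": 0, "rz": 0},
    {"jaw": 0.7, "x": 0, "y": 0, "z": 3, "rx": 0, "ry": 0, "rz": 0},
    {"jaw": 0.7, "x": 0, "y": 0, "z": 3, "rx": 0, "ry": 0, "rz": 0},
    {"jaw": 0.7, "x": 0, "y": 0, "z": 3, "rx": 0, "ry": 0, "rz": 0},
    {"jaw": 0.7, "x": 0, "y": 0, "z": 3, "rx": 0, "ry": 0, "rz": 0},
    {"jaw": 0.7, "x": 0, "y": 0, "z": 3, "rx": 0, "ry": 0, "rz": 0},
  ],
)

```text
t: 24.17
eef_pos: [580.4, -260.5, 8.1]
ee_rot: [0.503, -0.502, 0.5, 0.495]
wrist_force: [0.0, -4.8, -1.6]
width: 59.7
```

```bash
python3 go.py 579,-120,5,179.5|head -2; python3 pic.py side g4 220 80 420 230 4
```

```text
t 24.17 [ 580.4 -260.5    8.1] w 59.7 F [ 0.  -4.8 -1.6]
to [ 579. -120.    5.] n 4 dist 140.5 ang [ 0.1 -0.2  0.6]
```

View pics/g4.png

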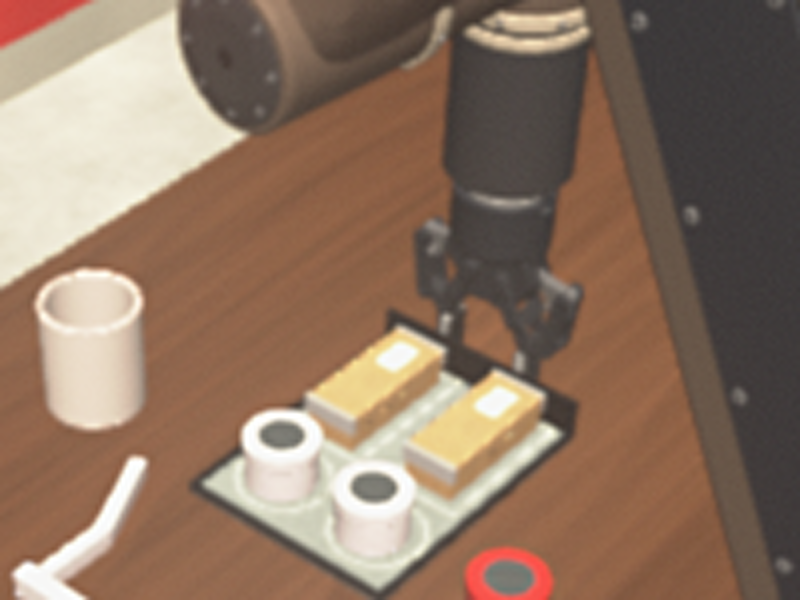

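The tray is sliding at about 5 N with the load steady. Continuing.

>>> servo_tool(
  steps=[
    {"jaw": 0.7, "x": 0, "y": 1, "z": 3.5, "rx": 0, "ry": 0, "rz": 0.3},
    {"jaw": 0.7, "x": 0, "y": 0, "z": 4, "rx": 0, "ry": 0, "rz": 0},
    {"jaw": 0.7, "x": 0, "y": 0, "z": 4, "rx": 0, "ry": 0, "rz": 0},
    {"jaw": 0.7, "x": 0, "y": 0, "z": 4, "rx": 0, "ry": 0, "rz": 0},
    {"jaw": 0.7, "x": 0, "y": 0, "z": 4, "rx": 0, "ry": 0, "rz": 0},
    {"jaw": 0.7, "x": 0, "y": 0, "z": 4, "rx": 0, "ry": 0, "rz": 0},
    {"jaw": 0.7, "x": 0, "y": 0, "z": 4, "rx": 0, "ry": 0, "rz": 0},
    {"jaw": 0.7, "x": 0, "y": 0, "z": 4, "rx": 0, "ry": 0, "rz": 0},
  ],
)

```text
t: 24.88
eef_pos: [579.6, -227.5, 8.3]
ee_rot: [0.502, -0.5, 0.502, 0.495]
wrist_force: [0.6, -4.4, -1.5]
width: 60.2
```

```bash
python3 go.py 579,-120,5,179.5|head -3
```

```text
t 24.88 [ 579.6 -227.5    8.3] w 60.2 F [ 0.6 -4.4 -1.5]
to [ 579. -120.    5.] n 3 dist 107.6 ang [ 0.  -0.3  0.3]
   [ 0.9  0.5 35.8] [ 0.  -0.1  0.1]
```

>>> servo_tool(
  steps=[
    {"jaw": 0.7, "x": 0, "y": 0.5, "z": 4, "rx": 0, "ry": 0, "rz": 0},
    {"jaw": 0.7, "x": 0, "y": 0, "z": 4, "rx": 0, "ry": 0, "rz": 0},
    {"jaw": 0.7, "x": 0, "y": 0, "z": 4, "rx": 0, "ry": 0, "rz": 0},
    {"jaw": 0.7, "x": 0, "y": 0, "z": 4, "rx": 0, "ry": 0, "rz": 0},
    {"jaw": 0.7, "x": 0, "y": 0, "z": 4, "rx": 0, "ry": 0, "rz": 0},
    {"jaw": 0.7, "x": 0, "y": 0, "z": 4, "rx": 0, "ry": 0, "rz": 0},
    {"jaw": 0.7, "x": 0, "y": 0, "z": 4, "rx": 0, "ry": 0, "rz": 0},
    {"jaw": 0.7, "x": 0, "y": 0, "z": 4, "rx": 0, "ry": 0, "rz": 0},
  ],
)

```text
t: 25.55
eef_pos: [579.0, -191.8, 8.2]
ee_rot: [0.502, -0.5, 0.502, 0.496]
wrist_force: [0.9, -4.5, -0.4]
width: 59.5
```

```bash
python3 go.py 579,-120,5,179.5|head -3; python3 pic.py side g5 200 100 400 250 4;python3 pic.py top g6 240 150 400 260 5
```

```text
t 25.55 [ 579.  -191.8    8.2] w 59.5 F [ 0.9 -4.5 -0.4]
to [ 579. -120.    5.] n 2 dist 71.9 ang [ 0.  -0.3  0.3]
   [ 1.4  0.3 35.9] [ 0.  -0.1  0.1]
```

View pics/g5.png

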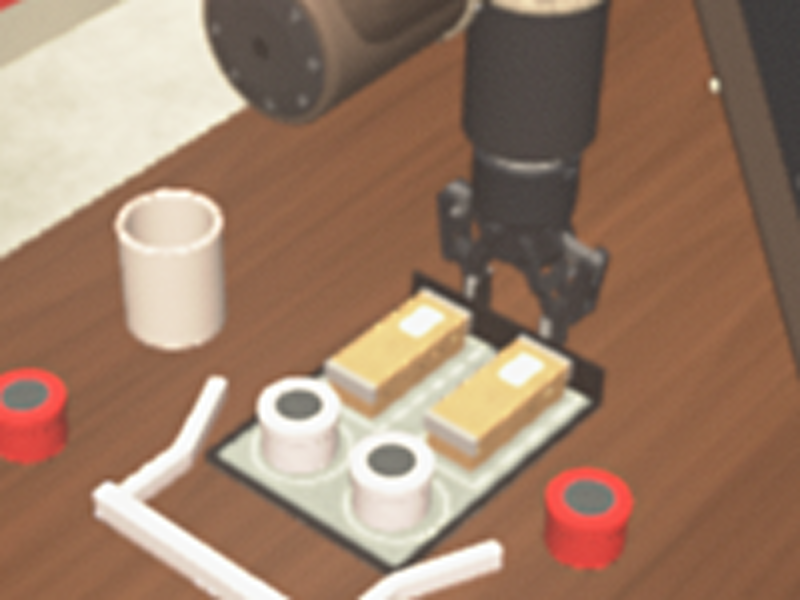

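View pics/g6.png

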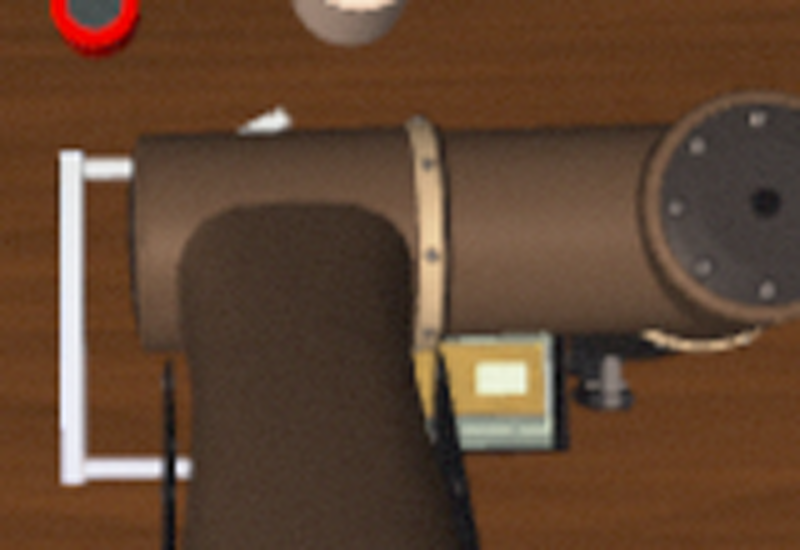

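The tray enters the rails square with its load steady. Continuing.

>>> servo_tool(
  steps=[
    {"jaw": 0.7, "x": 0, "y": 0.3, "z": 4, "rx": 0, "ry": 0, "rz": 0},
    {"jaw": 0.7, "x": 0, "y": 0, "z": 4, "rx": 0, "ry": 0, "rz": 0},
    {"jaw": 0.7, "x": 0, "y": 0, "z": 4, "rx": 0, "ry": 0, "rz": 0},
    {"jaw": 0.7, "x": 0, "y": 0, "z": 4, "rx": 0, "ry": 0, "rz": 0},
    {"jaw": 0.7, "x": 0, "y": 0, "z": 4, "rx": 0, "ry": 0, "rz": 0},
    {"jaw": 0.7, "x": 0, "y": 0, "z": 4, "rx": 0, "ry": 0, "rz": 0},
    {"jaw": 0.7, "x": 0, "y": 0, "z": 4, "rx": 0, "ry": 0, "rz": 0},
    {"jaw": 0.7, "x": 0, "y": 0, "z": 4, "rx": 0, "ry": 0, "rz": 0},
  ],
)

```text
t: 26.32
eef_pos: [578.5, -158.6, 8.2]
ee_rot: [0.502, -0.5, 0.502, 0.496]
wrist_force: [-0.1, -4.3, -0.1]
width: 59.5
```

```bash
python3 go.py 579,-120,5,179.5|head -3; python3 pic.py side g7 200 100 400 250 4
```

```text
t 26.32 [ 578.5 -158.6    8.2] w 59.5 F [-0.1 -4.3 -0.1]
to [ 579. -120.    5.] n 1 dist 38.8 ang [ 0.  -0.3  0.2]
   [ 3.  -0.1 38.6] [ 0.  -0.3  0.2]
```

View pics/g7.png

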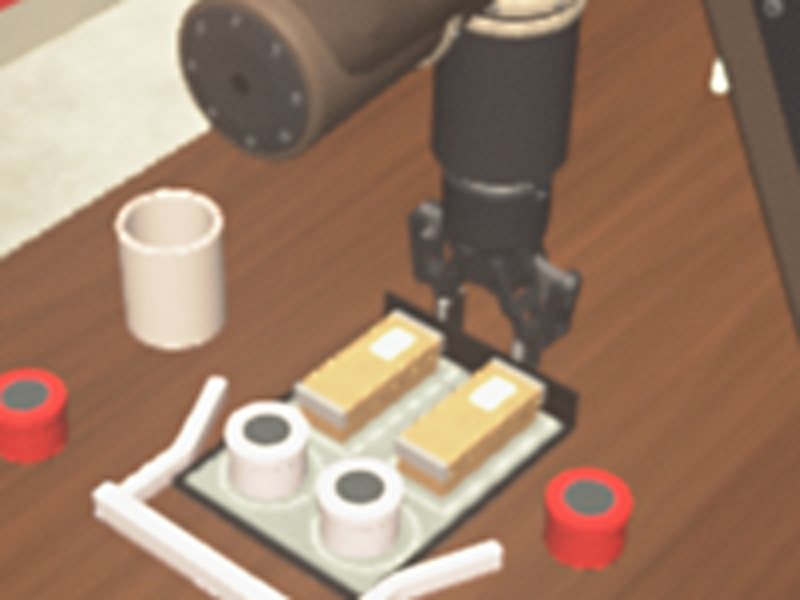

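>>> servo_tool(
  steps=[
    {"jaw": 0.7, "x": 0, "y": 0, "z": 3.5, "rx": 0, "ry": 0, "rz": 0},
    {"jaw": 0.7, "x": 0, "y": 0, "z": 3.5, "rx": 0, "ry": 0, "rz": 0},
    {"jaw": 0.7, "x": 0, "y": 0, "z": 3.5, "rx": 0, "ry": 0, "rz": 0},
    {"jaw": 0.7, "x": 0, "y": 0, "z": 3.5, "rx": 0, "ry": 0, "rz": 0},
    {"jaw": 0.7, "x": 0, "y": 0, "z": 3, "rx": 0, "ry": 0, "rz": 0},
    {"jaw": 0.7, "x": 0, "y": 0, "z": 3, "rx": 0, "ry": 0, "rz": 0},
  ],
)

```text
t: 26.87
eef_pos: [578.2, -138.0, 8.3]
ee_rot: [0.501, -0.5, 0.503, 0.496]
wrist_force: [0.4, -4.5, -1.3]
width: 59.7
```

>>> servo_tool(
  steps=[
    {"jaw": 0.7, "x": 0, "y": 0, "z": 2.5, "rx": 0, "ry": 0, "rz": 0},
    {"jaw": 0.7, "x": 0, "y": 0, "z": 2.5, "rx": 0, "ry": 0, "rz": 0},
    {"jaw": 0.7, "x": 0, "y": 0, "z": 2.5, "rx": 0, "ry": 0, "rz": 0},
    {"jaw": 0.7, "x": 0, "y": 0, "z": 2, "rx": 0, "ry": 0, "rz": 0},
  ],
)

```text
t: 27.2
eef_pos: [578.0, -128.3, 8.3]
ee_rot: [0.501, -0.5, 0.503, 0.496]
wrist_force: [0.0, -5.9, -0.1]
width: 59.9
```

```bash
python3 go.py 579,-120,5,179.5|head -3
```

```text
t 27.2 [ 578.  -128.3    8.3] w 59.9 F [ 0.  -5.9 -0.1]
to [ 579. -120.    5.] n 1 dist 9.0 ang [ 0.  -0.4  0.2]
   [ 3.2 -0.9  8.4] [ 0.  -0.4  0.2]
```

>>> servo_tool(
  steps=[
    {"jaw": 0.7, "x": 0, "y": 0, "z": 2, "rx": 0, "ry": 0, "rz": 0},
    {"jaw": 0.7, "x": 0, "y": 0, "z": 2, "rx": 0, "ry": 0, "rz": 0},
    {"jaw": 0.7, "x": 0, "y": 0, "z": 2, "rx": 0, "ry": 0, "rz": 0},
  ],
)

```text
t: 27.45
eef_pos: [577.9, -122.3, 8.3]
ee_rot: [0.501, -0.5, 0.503, 0.495]
wrist_force: [0.4, -5.7, -0.6]
width: 59.3
```

>>> servo_tool(
  steps=[
    {"jaw": 0.7, "x": 0, "y": 0, "z": 2, "rx": 0, "ry": 0, "rz": 0},
    {"jaw": 0.7, "x": 0, "y": 0, "z": 2, "rx": 0, "ry": 0, "rz": 0},
  ],
)

```text
t: 27.62
eef_pos: [578.4, -119.9, 8.7]
ee_rot: [0.5, -0.501, 0.503, 0.495]
wrist_force: [3.8, -29.6, -2.7]
width: 59.7
```

The force jumped to 30 N, so the tray is at the stop. One small press to seat it, then back off.

>>> servo_tool(
  steps=[
    {"jaw": 0.7, "x": 0, "y": 0, "z": 1.5, "rx": 0, "ry": 0, "rz": 0},
  ],
)

```text
t: 27.7
eef_pos: [578.5, -120.1, 8.8]
ee_rot: [0.5, -0.502, 0.504, 0.495]
wrist_force: [1.1, -16.3, -4.2]
width: 59.6
```

>>> servo_tool(
  steps=[
    {"jaw": 0.7, "x": 0, "y": 0, "z": -5, "rx": 0, "ry": 0, "rz": 0},
    {"jaw": 0.7, "x": -2, "y": 0, "z": -20, "rx": 0, "ry": 0, "rz": 0},
    {"jaw": 0.7, "x": -25, "y": 0, "z": -35, "rx": 0, "ry": 0, "rz": 0},
    {"jaw": 0.7, "x": -40, "y": 0, "z": -35, "rx": 0, "ry": 0, "rz": 0},
    {"jaw": 0.7, "x": -30, "y": 10, "z": -38, "rx": 0, "ry": 0, "rz": 0},
    {"jaw": 0.7, "x": -20, "y": 10, "z": -38, "rx": 0, "ry": 0, "rz": 0},
    {"jaw": 0.7, "x": 0, "y": 10, "z": -38, "rx": 0, "ry": 0, "rz": 0},
    {"jaw": 0.7, "x": 0, "y": 10, "z": -38, "rx": 0, "ry": 0, "rz": 0},
  ],
)

```text
t: 28.37
eef_pos: [541.8, -352.1, 121.5]
ee_rot: [-0.497, 0.504, -0.5, -0.498]
wrist_force: [0.7, 0.0, -0.0]
width: 59.8
```

>>> servo_tool(
  steps=[
    {"jaw": 0.7, "x": 0, "y": 10, "z": -38, "rx": 0, "ry": 0, "rz": 0},
    {"jaw": 0.7, "x": 0, "y": 15, "z": -35, "rx": 0, "ry": 0, "rz": 0},
    {"jaw": 0.7, "x": 0, "y": 15, "z": -35, "rx": 0, "ry": 0, "rz": 0},
    {"jaw": 0.7, "x": 0, "y": 15, "z": -30, "rx": 0, "ry": 0, "rz": 0},
    {"jaw": 0.7, "x": 0, "y": 0, "z": 0, "rx": 0, "ry": 0, "rz": 0},
  ],
)

```text
t: 28.78
eef_pos: [485.3, -500.2, 124.3]
ee_rot: [-0.499, 0.506, -0.499, -0.496]
wrist_force: [1.8, 1.2, -0.8]
width: 59.9
```

```bash
python3 go.py; python3 pic.py side h1 200 120 360 270 4;python3 pic.py top h2 240 150 400 260 5
```

```text
t 28.78 [ 485.3 -500.2  124.3] w 59.9 F [ 1.8  1.2 -0.8]
```

View pics/h1.png

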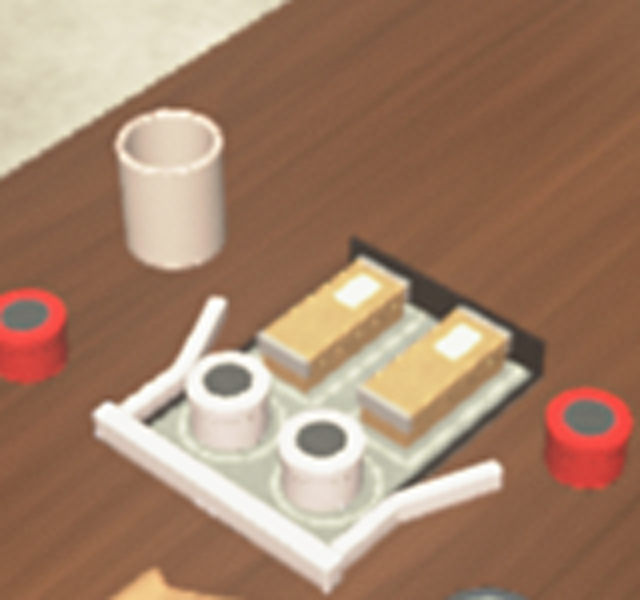

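View pics/h2.png

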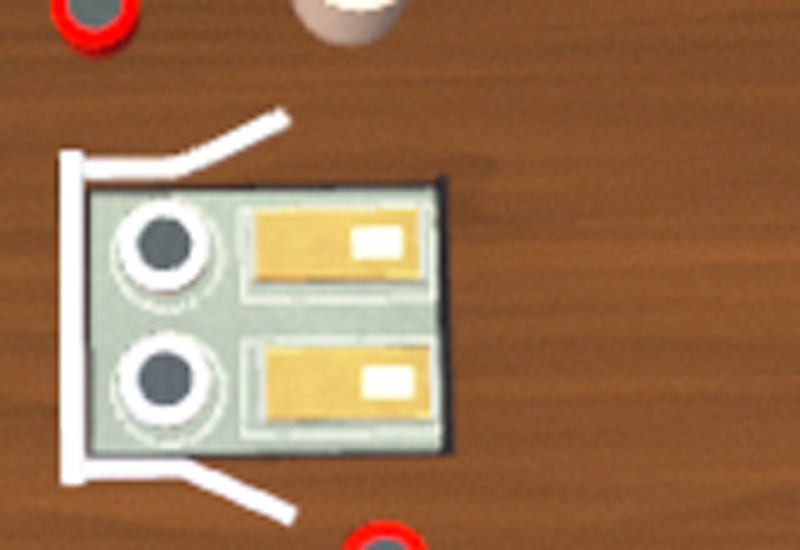

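Run:
```python
from h import *
np.set_printoptions(precision=1,suppress=True)
T=lambda p,z:onz(TOP,*crop(p,240,150,5),z)
print("tins",T((164,244),44)[:2],T((165,380),44)[:2],"circ",T((167,256),4)[:2],T((169,390),4)[:2])
for n,b,rc in(("far",[(250,208),(421,208),(421,281),(250,281)],[(242,206),(438,206),(438,300),(242,300)]),("near",[(262,346),(433,346),(433,419),(262,420)],[(243,338),(440,338),(441,434),(245,436)])):
    q=np.mean([T(p,36) for p in b],0);w=np.mean([T(p,4) for p in rc],0);print(n,q[:2],w[:2],(q-w)[:2])
a,b=T((87,186),10),T((92,457),10);c,d=T((445,178),36),T((452,454),36)
print("tray",a,b,c,d,"stop",T((84,152),22),T((86,484),22),"rails",T((130,178),16),T((130,460),16))
```

```text
tins [621.4  68.9] [536.9  69.6] circ [619.3  68.3] [533.3  68.4]
far [620.2 -37.8] [619.2 -42.4] [1.  4.7]
near [533.8 -43.1] [533.6 -41.8] [ 0.2 -1.3]
tray [664.6 118.6  10. ] [491.5 117.4  10. ] [ 660.8 -107.2   36. ] [ 488.6 -106.4   36. ] stop [684.4 119.4  22. ] [474.4 120.5  22. ] rails [668.2  90.7  16. ] [489.   93.2  16. ]
```

```bash
python3 -c "
from rig import r
print(r.get_state()['dq'].round(3));print(r.close_job())"
```

```text
[ 0.042 -0.011 -0.015 -0.001  0.001 -0.013]
the job is handed in; nothing more can be done
None
```

I placed both slide boxes and both film tins in their own outlines and pushed the loaded tray home against the stop. The job was handed in at about 29 s of the 72 s allowed; it reports no verdict, so the figures below are from my last camera check.

| What | Last measurement | Limit |
|---|---|---|
| Box in near rectangle (box_a) | about 1 mm from centre | 12 mm |
| Box in far rectangle (box_b) | about 5 mm from centre | 12 mm |
| Tins | about 2 mm and 4 mm from centre | 12 mm |
| Tray along the guides | about 1 mm from home; push force rose to 30 N at the stop | 7 mm |
| Tray sideways | about 2–3 mm off, within the rails' 3 mm play | 6 mm |
| Tray direction | within about 0.01 rad | 0.05 rad |

- **Flatness and bystanders:** In the last views the boxes look flat and the tins upright. I did not touch the mug, books, magnifier or look-alikes. The arm was clear of everything.
- **box_b in the grip:** It came off the rack pitched about 4–5°. My tilt reading was unclear, so I reversed the correction once before setting it down nearly level. It settled flat when released.
- **box_a during the push:** It measured 6 mm off-centre before the push but about 1 mm after. Part of that may be camera error rather than movement.

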